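Clamp the axle stub and hold the spread retaining ring at its groove

ROBOT

A 7-joint arm with a two-finger parallel gripper is mounted at the origin on the work surface. World frame = base frame: x ahead of the robot, y to its left, z up, the work surface at z = 0. Lengths are in mm, angles in rad, forces in N, time in s.
With the tool pointing down it reaches from about 425 to 800 mm from the base axis. Payload 8.3 kg.
Tool frame: the origin (TCP) lies on the centre line of the jaws, within the pads' length; the fingertips stand 19 mm ahead of it and the grasp point (between the pads) is the TCP (nose_length is the distance from the TCP to the fingertips, in mm); z points along the fingers, y is the line along which they close (so a half turn about z gives the same grasp; the last joint's range is limited). The gripper opens to 85 mm and grips with 20 to 120 N. Pads are 22 mm wide; open, the fingers measure 114 mm over their backs; the gripper's body (76 mm by 85 mm) begins 54 mm behind the grasp point. The pads swing forward as they close: fully open they stand 13 mm farther back than shut.
Start: joints at [-1.318, 0.383, 0.016, 1.37, -0.006, 1.388, -0.046], TCP at [194.057, 594.091, 215.479] pointing down, gripper open.
Joint ranges: [-2.95, 2.95], [-0.25, 2.06], [-1.52, 1.56], [0.18, 2.33], [-1.44, 4.58], [0.02, 2.06], [-3.01, 3.01]. Speed limits (rad/s): [2.39, 2.39, 3.01, 3.01, 3.14, 3.14, 3.14].

INTERFACE

Orientations are given as [roll, pitch, yaw] about the fixed x, y, z axes, in that order (R = Rz(yaw) Ry(pitch) Rx(roll)).
In Python, from bench import * gives the robot as it stands.
- The arm moves only by the shell command python3 -m crank, which reads ROWS from standard input. ROWS is a JSON list that holds a single list of rows (three levels of brackets), with 1 to 5 rows, each of 7 numbers: dx, dy, dz in units of 5 mm, then a rotation vector rx, ry, rz in rad, then the finger opening in mm; each row is the pose to reach, as a shift and turn from the pose commanded when the command began, along the tool's axes at that moment; what a row does not reach only later rows make up. A row lasts 1/10 s, in which the tool goes at most 50 mm and 0.15 rad, less where a joint would pass 70% of its speed; a pose out of reach is approached as far as the arm can. The fingers move at their own pace and stop on an object; the grip force is fixed at half the most. Time passes only in rows, so rows that do not move let the fingers close. It prints the time, the measured TCP pose, the force, the opening and the grip force at its end. Input that does not fit is refused with a message, and nothing moves.
- sense(): the state, without advancing time (a new reading comes with each control period).
- read_camera(name): name is "side" or "top" or "wrist"; returns the picture (384x512x3 uint8, red, green, blue); there is no depth.
- calibration(name): a dict with "fovy" (degrees; the focal length in pixels is half the picture's height over the tangent of half this angle, whatever the lens; pixels are square), "cx", "cy" (the principal point, pixels), "camera_from_world" (4x4, takes a point from world to camera coordinates); the wrist camera has in their place "mount" (4x4, takes a point from camera to tool coordinates, whose origin is the TCP and whose axes are the flange's). Camera axes: x right, y down, z forward; pixel columns grow to the right and rows downward; lengths in mm; the calibration is good to about 2 mm. A picture is of the moment at which its call begins: read the wrist's pose just before it. calibration takes no time and is no camera call.
- finish_job(): hands the job in; it is judged then, once.
The state is a dict: "t": time; "joint_positions": joint angles; "joint_vel": joint speeds; "tau": joint torques, N m; "tool_pos": TCP position; "ee_rot": TCP orientation; "force": force on the tool from outside, world axes, zero at the start; "moment": the same for the moment, N m; "opening": finger opening in mm; "grip_force": force on a finger pad.
Only numpy, scipy, OpenCV 4.12 (cv2) and the standard library are available. Lean on these libraries where they do the work, as an engineer would, in place of code of your own. Each camera call takes 0.05 s, during which the arm holds its last target. There are 200 camera calls.

TASK

Wind the vise crank over the top, clockwise seen from the handle end, until the sliding jaw clamps the axle stub firmly. Then squeeze the ring pliers fully, without the fingers touching the ring, lift the spread retaining ring off the rest and slide it down over the stub until it lies level on the washer at the groove. Finish holding it there, pliers still squeezed and ring still spread; leave spare bearing, bin and screwdriver alone.

Things in the scene. Friction and masses are not known exactly. Their poses are not given: they have to be found in the camera images.
- vise: Grey machine vise fixed to the bench. Origin on the bench below its opening; x axis along the screw: fixed jaw at +x (steel face at x=+20 mm), sliding jaw and crank at the -x end, towards the robot. Bed 86 mm wide, from x=-110 to +80, top at z=62; jaws 94 mm wide, up to z=94 mm.
- vise_jaw: Sliding jaw of the vise, 94 mm wide, 31 mm high. Origin at the middle of the lower edge of its clamping face. It moves along the vise's +x towards the axle foot, 1.91 mm per radian of crank (12 mm per turn), 2.5 to 4.8 mm in all.
- vise_crank (a joint): Crank angle q in rad about the vise's +x axis, growing as the jaw closes; starts at 0 to 0.6. The arm stands q+0.10 above the vise's +y side and goes over the top to the -y side. Stiff (about 3 N at the handle), stays where left. The jaw meets the foot at about q=2.5; a push of 10 N at the handle, to about 2.8, clamps firmly; let go, it springs back to 2.6, still clamped.
- crank_grip (a point): Middle of the crank's black handle: round, 15 mm in diameter, 48 mm long, parallel to the vise's x axis, spinning freely on its pin. It circles around crank_axis at 40 mm radius. It can be pinched from above, fingers down and closing along the vise's y, from one side over the top to the other.
- crank_axis (a point): Centre of the handle's circle: the point of the screw axis level with the middle of the handle, 48 mm above the bench, x=-158 mm in the vise frame.
- axle: Bare steel axle stub, 0.95 kg, standing loose on the vise bed. Origin at the centre of its underside, z up. Square foot 40x40 mm, 36 high; ball bearing 68 mm in diameter, z=36 to 51; support washer 50 mm in diameter, 51 to 54; groove 37 mm in diameter, 54 to 58; shaft end 40 mm in diameter, 58 to 66; chamfer to 33 mm at the end face, z=70.
- groove (a point): Centre of the ring groove on the stub's axis, 56 mm above the stub's underside (118 mm above the bench). A ring lying on the support washer has its middle plane here.
- rest: Brown phenolic rest for pliers and ring, fixed. Origin on the bench below the rivet, x as the pliers'. Base 240x104x10 mm (x -128 to 112); saddle under the rivet (x -16 to 20, top 37 mm); rear bar under the handle ends (x -117 to -103, top 35 mm); step under the ring (x 60 to 112, top 25.4 mm). Between saddle and bar the handles stand free, 25 mm above the base.
- pliers: Bent-nose external ring pliers, 180 mm long, 0.21 kg, lying flat. Origin on the rivet axis at mid thickness (42 mm above the bench on the rest); x from handles to tips, z up. Squeezing the handles spreads the tips, 10.6 mm apart at rest, about 28 at the stop. The tips stand at x=50 to 52 mm and point down, from z=-13.4 to -18.
- pliers_grip (a point): Where to take the pliers from above: midway between the two black handles, 55 mm behind the rivet. The handles (12 mm wide, 14 tall, x=-32 to -122) measure 65 mm over their outsides here at rest, about 46 mm squeezed to the stop, then parallel to x. A spring opens them; with the ring on, about 13 N on each reaches the stop; 25 to 60 N of grip holds well.
- pliers_left (a joint): How far the left lever of the pliers is squeezed, rad: 0 at rest, 0.17 to 0.19 squeezed to the stop (it gives a little). Both levers move alike.
- ring: Dark spring-steel retaining ring, 3.2 mm thick, 54 mm outside, 36 g. Origin at its centre, mid thickness; x from the gap with two eyes to the closed back, z up. It starts relaxed on the rest's step, 78 mm ahead of the rivet, 15 mm below the pliers' origin, tips in its eyes. Bore 37 mm relaxed, 44 at the stop; then its spring holds it on the tips, 75 mm ahead of the rivet, back sagging 1 to 3 mm.
- ring_left (a joint): How far the left arm of the ring is spread, rad: 0 relaxed, 0.14 to 0.155 with the pliers squeezed to the stop. Both arms move alike.
- spare_bearing: A second ball bearing, 68 mm in diameter and 15 mm high, lying flat on the bench; leave alone. Origin at the centre of its underside.
- parts_bin: Small blue open bin, 90 x 120 x 55 mm; leave alone. Origin at the centre of its underside.
- screwdriver: Electric screwdriver lying on the bench, 225 mm long, body 36 mm in diameter; leave alone. Origin on the bench under its body, x towards the bit.
Things that resemble listed ones, but are neither listed nor needed, are in the scene too. Several things have the shape of the axle; the one meant has the colours described above.

How it is judged (in metres and radians):
On the way, in this order (a step that is already met when the one before it is completed fails the run):
1. the vise is wound shut: the sliding jaw presses on the axle foot with more than 15 N (contact force between vise_jaw and axle above 15 N and angle between axle's own z axis and vertical below 0.05 rad), for 0.3 s.
2. with the axle clamped, the ring is carried spread on the pliers, clear above the rest (contact force between vise_jaw and axle above 15 N and value of joint ring_left above 0.11 rad and contact force between the fingers and pliers above 8 N and contact force between pliers and ring above 2 N and height (world z) of ring above 0.07 m), for 0.2 s.
At the end, for the whole second after the job is handed in: Axle upright in the vise, jaw force over 15 N; ring at the groove (centre within 5 mm of the axis, height within 3 mm, level within 0.15 rad), at rest and spread over 0.11 rad by pliers pressing its eyes with over 2 N, while the fingers squeeze the pliers with over 8 N (all of step 1 and value of joint ring_left above 0.11 rad and contact force between the fingers and pliers above 8 N and contact force between pliers and ring above 2 N and horizontal distance between ring and groove below 0.005 m and z of ring in the frame of groove between -0.003 and 0.003 m and angle between the z axis of ring and the z axis of axle, either way round below 0.15 rad and linear speed of ring below 0.02 m/s); the arm keeps its last pose, push and grip.
It fails at once if the fingers touch the ring (contact force between the fingers and ring above 0.5 N).
It fails at once if the axle stub is tipped (angle between axle's own z axis and vertical above 0.2 rad).
It fails at once if the spare bearing is disturbed (distance of spare_bearing from where it was at the start of the episode above 0.015 m).
It fails at once if the parts bin is disturbed (distance of parts_bin from where it was at the start of the episode above 0.015 m).
It fails at once if the screwdriver is disturbed (distance of screwdriver from where it was at the start of the episode above 0.015 m).
It also fails if it takes over 61 s, if anything falls off the work surface, if the arm or the gripper's body presses on something with over 40 N, if the wrist force passes 120 N, or if a joint passes its speed limit or range.

## Working session

There is one attempt and no reset: what is moved stays moved. The work goes in short steps, Python scripts to look and compute and a shell command to move; the robot and the scene stay as the last step left them, time stands still between calls to the robot, and variables do not carry over. Pictures are saved under pics/ and viewed, at most 10 in all, crops included, and the job is handed in when it is done.

```bash
ls; mkdir -p pics
cat > h.py <<'E'
from bench import *
import numpy as np, cv2
from scipy.spatial.transform import Rotation as R
def K(name):
    c=calibration(name); f=192/np.tan(np.radians(c["fovy"])/2); return f,c
def ray(name,u,v,s=None):
    f,c=K(name); d=np.array([(u-c["cx"])/f,(v-c["cy"])/f,1.])
    if name=="wrist":
        M=np.array(c["mount"]); T=np.eye(4); s=s or sense(); T[:3,:3]=R.from_euler('xyz',s["ee_rot"]).as_matrix() if np.size(s["ee_rot"])==3 else np.array(s["ee_rot"]); T[:3,3]=s["tool_pos"]; W=T@M
    else: W=np.linalg.inv(np.array(c["camera_from_world"]))
    return W[:3,3],W[:3,:3]@d
def onz(name,u,v,z,s=None):
    o,d=ray(name,u,v,s); return o+d*(z-o[2])/d[2]
def proj(name,p):
    f,c=K(name); q=np.array(c["camera_from_world"])@np.append(p,1); return q[0]/q[2]*f+c["cx"],q[1]/q[2]*f+c["cy"]
def shot(name,fn):
    im=read_camera(name); cv2.imwrite("pics/"+fn+".png",im[:,:,::-1]); return im
E
python3 - <<'E'
from h import *
s=sense(); print(s)
a=shot("top","top0");b=shot("side","side0")
for n in("top","side","wrist"):print(n,calibration(n))
cv2.imwrite("pics/t0.png",cv2.resize(a[:,:,::-1],(800,600),interpolation=cv2.INTER_CUBIC))
cv2.imwrite("pics/s0.png",cv2.resize(b[:,:,::-1],(800,600),interpolation=cv2.INTER_CUBIC))
E
```

```text
pics
{'t': 0.0, 'joint_positions': array([-1.31790495,  0.38425629,  0.01638899,  1.37117056, -0.00629664,
        1.38818017, -0.04649983]), 'joint_vel': array([-0.00145277,  0.00063286,  0.00024157, -0.00046834, -0.00083409,
        0.00152889,  0.00179574]), 'tau': array([ 7.38565941e-04, -6.27587986e+01,  8.44576936e-01, -3.71829057e+01,
        1.64044253e-02,  1.41575819e-02,  4.11287985e-06]), 'tool_pos': array([193.91595518, 593.59459287, 214.46027815]), 'ee_rot': array([-3.13962846e+00,  4.51719678e-05,  2.82585181e+00]), 'force': array([-0.39076455, -0.0643362 , -0.16106713]), 'moment': array([-0.02885861, -0.00988356,  0.0359262 ]), 'grip_force': 0.0, 'opening': 85.26741218838175}
top {'fovy': 57.00365047247351, 'cx': 251.3021524898998, 'cy': 193.36806704349883, 'camera_from_world': array([[-3.73872129e-03, -9.99988988e-01,  2.83662139e-03,
        -8.13321609e+01],
       [-9.94624418e-01,  3.42509439e-03, -1.03491715e-01,
         5.74012274e+02],
       [ 1.03480860e-01, -3.20829958e-03, -9.94626271e-01,
         9.19788557e+02],
       [ 0.00000000e+00,  0.00000000e+00
[... 228 characters left out ...]
8e+02],
       [-3.16431750e-03, -5.78168754e-01, -8.15911073e-01,
         3.81498717e+01],
       [ 4.31973717e-02,  8.15074510e-01, -5.77743482e-01,
         9.45698848e+02],
       [ 0.00000000e+00,  0.00000000e+00,  0.00000000e+00,
         1.00000000e+00]])}
wrist {'fovy': 58.42625468770455, 'cx': 253.89371303051325, 'cy': 191.7776352673279, 'mount': array([[ 2.04743427e-04, -9.60618140e-01, -2.77871818e-01,
         7.16294517e+01],
       [ 9.99999717e-01, -4.52986488e-06,  7.52486673e-04,
        -7.84969840e-01],
       [-7.24111070e-04, -2.77871893e-01,  9.60617867e-01,
        -1.59315879e+02],
       [ 0.00000000e+00,  0.00000000e+00,  0.00000000e+00,
         1.00000000e+00]])}
```

View pics/t0.png

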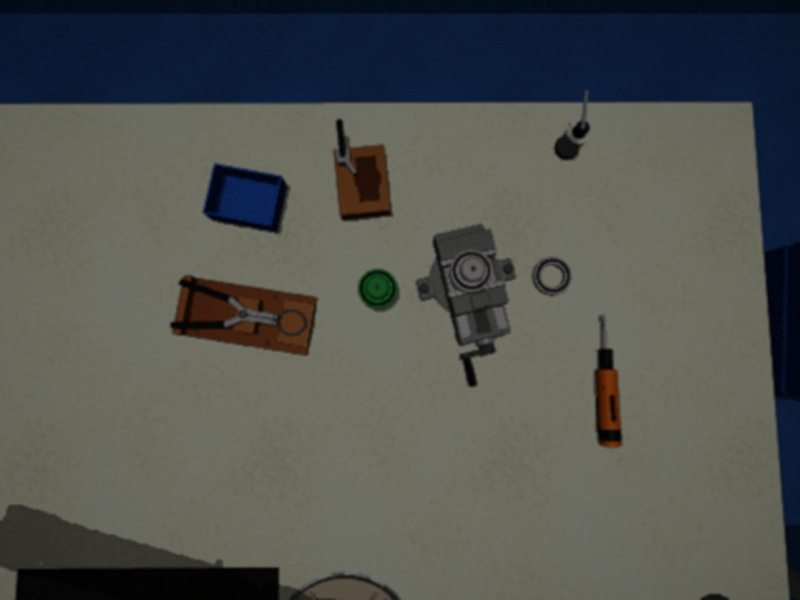

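View pics/s0.png

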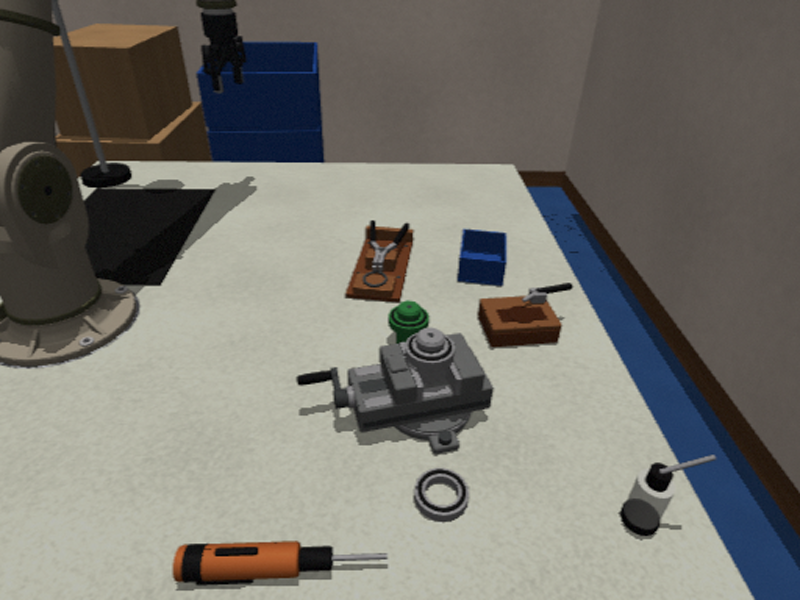

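Top view (800x600 scale): the grey vise is at (475,285), with the steel stub at (471,268) and the crank handle at (469,370). The pliers and ring on the long brown rest are at (240,315) and (291,321).

Lookalikes:
- **Stub:** the green one at (378,288) is a decoy, as is the spare bearing at (552,276). I choose the steel stub in the vise.
- **Pliers and rest:** the brown block with a tool at (360,180) is a decoy.
- **Crank handle:** the oil can at (570,145) has a black lever-like part.

I'll check these choices in one close crop.

Run:
```python
from h import *
a=cv2.imread("pics/top0.png");b=cv2.imread("pics/side0.png")
# top crops: vise u 255-345 v 135-255 ; pliers u105-210 v170-230
def cr(im,u,v,w,h,k): return cv2.resize(im[v:v+h,u:u+w],None,fx=k,fy=k,interpolation=cv2.INTER_CUBIC)
c=np.zeros((600,800,3),np.uint8)
p=cr(a,262,140,75,112,5.3); c[:p.shape[0],:p.shape[1]]=p[:600]
q=cr(a,106,172,100,60,4); c[:240,400:800]=q
r=cr(b,185,200,133,100,3); c[250:550,400:799]=r
c=np.clip(c*1.8,0,255).astype(np.uint8)
cv2.imwrite("pics/crop1.png",c)
```

```text
(no output)
```

View pics/crop1.png

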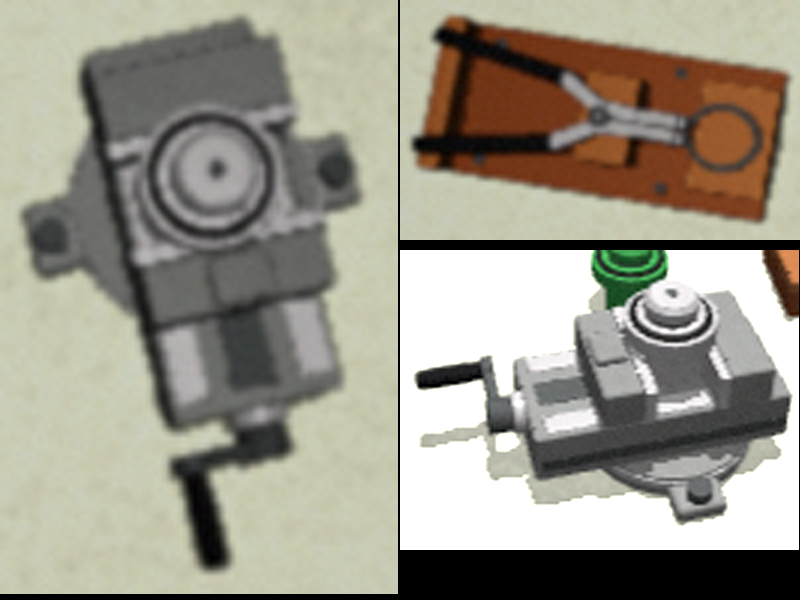

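The crop confirms it. The steel stub stands in the vise at crop pixel (213,172). The crank handle runs from (190,470) to (215,565) on the vise's +y side. The pliers' rivet is at (598,115) and the ring centre at (722,137). Next I measure.

Run:
```python
from h import *
a=cv2.imread("pics/top0.png")[:,:,::-1];b=cv2.imread("pics/side0.png")[:,:,::-1]
def blob(im,u0,u1,v0,v1,thr):
    g=im.max(2)[v0:v1,u0:u1]; m=(g<thr).astype(np.uint8)
    n,l,st,c=cv2.connectedComponentsWithStats(m); i=1+st[1:,4].argmax()
    ys,xs=np.nonzero(l==i); p=np.c_[xs+u0,ys+v0].astype(float); r=cv2.minAreaRect(p.astype(np.float32)); return p.mean(0),r,len(p),p
ht=blob(a,290,312,226,252,30); hs=blob(b,185,226,232,250,30)
print("top handle",ht[:3]);print("side handle",hs[:3])
def tri(pt,ps):
    o1,d1=ray("top",*pt);o2,d2=ray("side",*ps)
    A=np.c_[d1,-d2];x=np.linalg.lstsq(A,o2-o1,rcond=None)[0];p1=o1+d1*x[0];p2=o2+d2*x[1];return (p1+p2)/2,np.linalg.norm(p1-p2)
print("handle",tri(ht[0],hs[0]))
for z in(52,60,70):print(z,onz("top",*ht[0],z))
# stub: end face center crop(217,168)-> px, z=132; black seal ring center z=113
hsv=cv2.cvtColor(a,cv2.COLOR_RGB2HSV)
g=a.max(2)
sub=g[155:190,285:320]; m=(sub<45).astype(np.uint8)
n,l,st,c=cv2.connectedComponentsWithStats(m)
for i in range(1,n):
    if st[i,4]>25: 
        ys,xs=np.nonzero(l==i); e=cv2.fitEllipse(np.c_[xs+285,ys+155].astype(np.float32)); print("dark",st[i],e, onz("top",*e[0],113))
# rest
m=((hsv[:,:,0]<15)&(hsv[:,:,1]>120)&(hsv[:,:,2]>40)).astype(np.uint8); m[:, :100]=0;m[:,210:]=0;m[:170]=0;m[235:]=0
m=cv2.morphologyEx(m,cv2.MORPH_CLOSE,np.ones((9,9)))
cs=max(cv2.findContours(m,cv2.RETR_EXTERNAL,cv2.CHAIN_APPROX_NONE)[0],key=cv2.contourArea)
W=np.array([onz("top",*p[0],10)[:2] for p in cs],np.float32); print("rest",cv2.minAreaRect(W))
# ring at z 27
for n,p in dict(rivet=(106+198/4,172+115/4),ring=(106+322/4,172+137/4)).items(): print(n,onz("top",*p,{"rivet":49,"ring":27}[n]))
# vise left long edge (dark face)  via bed side: crop points
for p in [(90,70),(165,425),(292,110),(335,380)]: print("bed",onz("top",262+p[0]/5.3,140+p[1]/5.3,62 if p[1]>300 else 90))
for p in ((50,237),(335,170)): print('lug',onz("top",262+p[0]/5.3,140+p[1]/5.3,15))
for n,p in dict(face=(217,168)).items(): print(n,onz("top",262+p[0]/5.3,140+p[1]/5.3,132))
```

```text
top handle (array([299.86170213, 235.67021277]), ((299.03369140625, 235.82669067382812), (8.938833236694336, 20.124860763549805), 2.862405300140381), 94)
side handle (array([201.18918919, 241.67567568]), ((201.189208984375, 241.6351776123047), (5.260767459869385, 21.207469940185547), 80.53767395019531), 111)
handle (array([ 459.38146166, -208.52557163,   54.9850983 ]), np.float64(2.8665508404599254))
52 [ 460.75685088 -208.76274397   52.        ]
60 [ 460.88420454 -207.64908427   60.        ]
70 [ 461.04339662 -206.25700966   70.        ]
dark [ 5  6 23 24 99] ((301.2098693847656, 172.73367309570312), (21.796432495117188, 22.36038589477539), 121.79070281982422) [ 615.7950741  -206.36322855  113.        ]
rest ((555.8624267578125, 176.10549926757812), (237.5782928466797, 103.3900146484375), 80.60057067871094)
rivet [553.12174799 168.10433273  49.        ]
ring [539.87466148  90.55805923  27.        ]
bed [ 670.00380979 -154.04252349   90.        ]
bed [ 500.56791673 -190.74553946   62.        ]
bed [ 650.19398399 -250.66592461   90.        ]
bed [ 522.1332906  -273.94641809   62.        ]
lug [ 598.87026101 -138.60250007   15.        ]
lug [ 633.37414305 -286.68112238   15.        ]
face [ 615.21222772 -207.81305305  132.        ]
```

```bash
cat >> h.py <<'E'
def delta(x,y,z,yaw):
    s=sense(); R0=R.from_euler('xyz',s["ee_rot"]); Rt=R.from_euler('xyz',[np.pi,0,yaw])
    print("d",np.round(R0.inv().apply(np.array([x,y,z])-s["tool_pos"]),1),"rot",np.round((R0.inv()*Rt).as_rotvec(),3),"t",round(s["t"],2),"F",np.round(s["force"],1),"pos",np.round(s["tool_pos"],1),np.round(s["ee_rot"],3),round(s["opening"],1),round(s["grip_force"],1))
E
python3 -c "
from h import *
delta(562.9,222.4,230,np.radians(80.6))"
```

```text
d [-466.  -238.4  -15. ] rot [-1.000e-03  1.000e-03  1.419e+00] t 0.1 F [0.7 0.7 0.7] pos [193.9 593.6 214.6] [-3.14   0.     2.826] 85.0 0.0
```

Careful with the scale: shifts go in units of 5 mm. That gives: -42 mm is -8.4, -21 mm is -4.2.

```bash
echo '[[[-8.4, -4.2, -0.6, 0, 0, 0.13, 85], [-16.8, -8.6, -1.2, 0, 0, 0.26, 85], [-25.2, -12.8, -1.8, 0, 0, 0.39, 85], [-33.6, -17.2, -2.4, 0, 0, 0.52, 85], [-42, -21.4, -3, 0, 0, 0.65, 85]]]' | python3 -m crank; python3 -c "
from h import *
delta(562.9,222.4,230,np.radians(80.6))"
```

```text
t: 0.6
tool_pos: [361.4, 425.4, 230.3]
ee_rot: [-3.141, 0.0, 2.17]
force: [1.1, 0.3, 0.7]
opening: 84.7
grip_force: 0.0
d [-281.3   51.8    0.3] rot [-0.001  0.     0.764] t 0.6 F [1.1 0.3 0.7] pos [361.4 425.4 230.3] [-3.141  0.     2.17 ] 84.7 0.0
```

```bash
echo '[[[-9.6, 1.8, 0, 0, 0, 0.14, 85], [-19.2, 3.6, 0, 0, 0, 0.28, 85], [-28.8, 5.4, 0, 0, 0, 0.42, 85], [-38.4, 7.2, 0, 0, 0, 0.56, 85], [-48, 9, 0, 0, 0, 0.7, 85]]]' | python3 -m crank; echo '[[[-6.6, -4.4, 0, 0, 0, 0.064, 85], [-6.6, -4.4, 0, 0, 0, 0.064, 85], [-6.6, -4.4, 0, 0, 0, 0.064, 85]]]' | python3 -m crank; python3 -c "
from h import *
delta(562.9,222.4,230,np.radians(80.6))
s=sense();a=shot('wrist','w0');cv2.imwrite('pics/w0v.png',np.clip(a[:,:,::-1]*1.6,0,255).astype('uint8'))
import pickle;pickle.dump(s,open('w0.pkl','wb'))
"
```

```text
t: 1.1
tool_pos: [534.9, 253.8, 230.3]
ee_rot: [-3.141, 0.0, 1.47]
force: [0.0, 0.4, -0.6]
opening: 85.0
grip_force: 0.0
t: 1.4
tool_pos: [508.6, 224.1, 230.2]
ee_rot: [-3.141, -0.0, 1.411]
force: [0.2, 0.6, 0.8]
opening: 85.1
grip_force: 0.0
d [ 6.9 53.9  0.2] rot [-0.001 -0.     0.005] t 1.4 F [0.2 0.6 0.8] pos [508.6 224.1 230.2] [-3.141 -0.     1.411] 85.1 0.0
```

View pics/w0v.png

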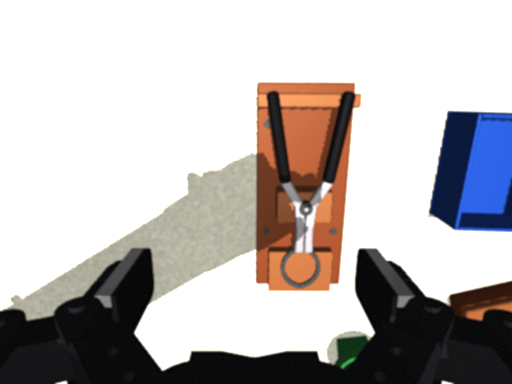

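Wrist view: rivet at (306,207), ring centre at (300,268), and handles from (275,95) to (287,180) and (349,95) to (330,180). I'll measure these.

```bash
cat > mp.py <<'E'
from h import *; import pickle
s=pickle.load(open('w0.pkl','rb')); a=cv2.imread('pics/w0.png')[:,:,::-1]
g=a.max(2); hsv=cv2.cvtColor(np.ascontiguousarray(a),cv2.COLOR_RGB2HSV)
m=(g<32).astype(np.uint8); m[:88]=0;m[186:]=0;m[:,:262]=0;m[:,362:]=0
n,l,st,c=cv2.connectedComponentsWithStats(m)
L=[]
for i in range(1,n):
    if st[i,4]>200:
        ys,xs=np.nonzero(l==i); P=np.array([onz("wrist",x,y,46,s)[:2] for x,y in zip(xs,ys)])
        vx,vy,x0,y0=cv2.fitLine(P.astype(np.float32),2,0,.01,.01).ravel(); L.append((np.array([x0,y0]),np.array([vx,vy])*(-np.sign(vy)))); print(st[i],L[-1])
d=L[0][1]+L[1][1]; d/=np.linalg.norm(d)
x=np.linalg.solve(np.c_[L[0][1],-L[1][1]],L[1][0]-L[0][0]); I=L[0][0]+L[0][1]*x[0]
print("dir",d,"yaw",np.degrees(np.arctan2(d[1],d[0])),"cross",I)
rv=onz("wrist",306,207,49,s)[:2]; print("rivet",rv,"off axis",np.cross(d,rv-I))
sub=(hsv[:,:,1]<120)&(g<75); m=sub.astype(np.uint8); m[:250]=0;m[290:]=0;m[:,:275]=0;m[:,325:]=0
ys,xs=np.nonzero(m); e=cv2.fitEllipse(np.c_[xs,ys].astype(np.float32)); rg=onz("wrist",*e[0],27,s)[:2]; print("ring",e,rg,np.linalg.norm(rg-rv),"dir",np.degrees(np.arctan2(*(rg-rv)[::-1])))
hue=(hsv[:,:,0]<15)&(hsv[:,:,1]>120)&(g>40); m=hue.astype(np.uint8); m[:,:250]=0;m[:,365:]=0;m[:80]=0;m[295:]=0;m=cv2.morphologyEx(m,cv2.MORPH_CLOSE,np.ones((15,15)))
cs=max(cv2.findContours(m,cv2.RETR_EXTERNAL,cv2.CHAIN_APPROX_NONE)[0],key=cv2.contourArea)
print("rest",cv2.minAreaRect(np.array([onz("wrist",*p[0],10,s)[:2] for p in cs],np.float32)))
E
python3 mp.py
```

```text
[268  92  23  91 952] (array([535.4702 , 247.17519], dtype=float32), array([ 0.00632504, -0.99998   ], dtype=float32))
[ 323   93   31   89 1048] (array([594.11896, 238.30225], dtype=float32), array([-0.32917827, -0.9442678 ], dtype=float32))
dir [-0.16381244 -0.9864915 ] yaw -99.42825 cross [536.5705   73.22102]
rivet [553.89770447 171.4148358 ] off axis 1.0077759605550298
ring ((299.8934020996094, 266.4434814453125), (35.22370910644531, 37.110931396484375), 23.203937530517578) [540.5005443   91.60991771] 80.92162165493001 dir -99.52960707378139
rest ((557.2968139648438, 172.23194885253906), (246.24977111816406, 108.46565246582031), 80.50196838378906)mp.py:14: DeprecationWarning: Arrays of 2-dimensional vectors are deprecated. Use arrays of 3-dimensional vectors instead. (deprecated in NumPy 2.0)
  rv=onz("wrist",306,207,49,s)[:2]; print("rivet",rv,"off axis",np.cross(d,rv-I))
```

To row units: -230 mm is -46, 13 mm is 2.6.

```bash
echo '[[[-9.2, 0.6, 0, 0, 0, 0.13, 85], [-18.4, 1.2, 0, 0, 0, 0.26, 85], [-27.6, 1.8, 0, 0, 0, 0.39, 85], [-36.8, 2.6, 0, 0, 0, 0.52, 85], [-46, 3.4, 0, 0, 0, 0.65, 85]]]' | python3 -m crank; python3 -c "
from h import *
delta(470,-215,220,np.radians(13.1))"
```

```text
t: 1.95
tool_pos: [489.7, -5.3, 231.3]
ee_rot: [3.141, -0.002, 0.76]
force: [0.2, -0.7, 0.5]
opening: 84.9
grip_force: 0.0
d [-158.8  138.4   11.1] rot [ 0.    -0.002  0.532] t 1.95 F [ 0.2 -0.7  0.5] pos [489.7  -5.3 231.3] [ 3.141e+00 -2.000e-03  7.600e-01] 84.9 0.0
```

To row units: -159 mm is -31.8, 138 mm is 27.6.

```bash
echo '[[[-6.4, 5.6, 0.4, 0, 0, 0.11, 85], [-12.8, 11.2, 0.8, 0, 0, 0.22, 85], [-19.2, 16.8, 1.4, 0, 0, 0.33, 85], [-25.6, 22.4, 1.8, 0, 0, 0.44, 85], [-31.8, 27.6, 2.2, 0, 0, 0.532, 85]]]' | python3 -m crank; echo '[[[0, 0, 0, 0, 0, 0, 85]]]' | python3 -m crank;python3 -c "
from h import *
delta(470,-215,220,np.radians(13.1))
s=sense();a=shot('wrist','w1');cv2.imwrite('pics/w1v.png',np.clip(a[:,:,::-1]*1.6,0,255).astype('uint8'))
import pickle;pickle.dump(s,open('w1.pkl','wb'))
"
```

```text
t: 2.45
tool_pos: [470.6, -215.3, 220.3]
ee_rot: [3.141, -0.002, 0.229]
force: [0.8, 0.3, 0.5]
opening: 84.9
grip_force: 0.0
t: 2.55
tool_pos: [468.7, -220.1, 220.4]
ee_rot: [3.138, -0.001, 0.221]
force: [-0.4, 1.0, -1.3]
opening: 85.1
grip_force: 0.0
d [ 2.4 -4.6  0.3] rot [ 0.003 -0.001 -0.008] t 2.55 F [-0.4  1.  -1.3] pos [ 468.7 -220.1  220.4] [ 3.138e+00 -1.000e-03  2.210e-01] 85.1 0.0
```

View pics/w1v.png

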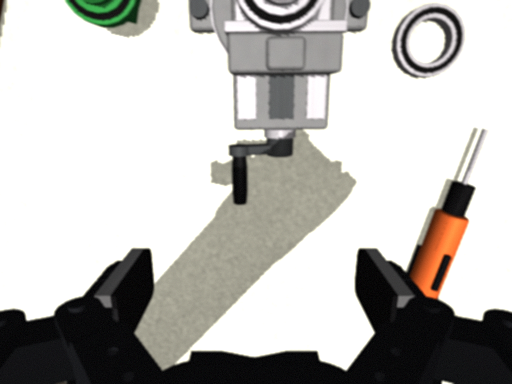

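```bash
cat > mv.py <<'E'
from h import *; import pickle
s=pickle.load(open('w1.pkl','rb')); a=cv2.imread('pics/w1.png')[:,:,::-1]; g=a.max(2)
p=onz("wrist",282.2,75,62,s);q=onz("wrist",281.6,127,62,s); d=p-q; print("bed axis",p,q,np.degrees(np.arctan2(d[1],d[0])),np.linalg.norm(onz("wrist",236,127,62,s)-onz("wrist",327,127,62,s)))
m=(g<25).astype(np.uint8); m[:157]=0;m[210:]=0;m[:,:225]=0;m[:,255:]=0
ys,xs=np.nonzero(m); print(len(xs),xs.mean(),ys.min(),ys.max(), xs.min(),xs.max())
for v in (165,175,185,195): print(v,xs[ys==v].mean(),np.ptp(xs[ys==v])+1)
for z in(48,56,65): print("handle",onz("wrist",240,(ys.max()+153)/2,z,s), "ends",onz("wrist",240,ys.max(),z,s),onz("wrist",239,153,z,s))
yaw=np.radians(12.8); c,sn=np.cos(yaw),np.sin(yaw)
e=q  # bed front end x=-110
O=q[:2]+110*np.array([c,sn]); print("vise O",O,"axis pt",O-158*np.array([c,sn]))
E
python3 mv.py
```

```text
bed axis [ 556.24292858 -226.24047581   62.        ] [ 512.42153317 -236.59162114   62.        ] 13.290348920971493 83.15245167971688
559 239.22182468694098 157 203 233 245
165 239.0 13
175 239.0 13
185 239.5 12
195 239.5 12
handle [ 453.71819828 -209.72425068   48.        ] ends [ 428.17016207 -215.16864101   48.        ] [ 478.01029406 -203.55195946   48.        ]
handle [ 455.71078152 -209.59904784   56.        ] ends [ 430.77888107 -214.91213713   56.        ] [ 479.41703076 -203.57561225   56.        ]
handle [ 457.95243767 -209.45819463   65.        ] ends [ 433.71368994 -214.62357026   65.        ] [ 480.99960955 -203.60222165   65.        ]
vise O [ 619.68796214 -212.22128641] axis pt [ 465.61436416 -247.22594903]
```

The handle's middle is at about (456,-210,56) and the vise yaw is about 0.229. The axis point is about (465,-247,48), which gives a radius of 39–40 mm as described. Now I descend to the handle.

```bash
python3 -c "
from h import *
delta(456,-209.7,57,.229)"; echo '[[[-0.6, -0.8, 8, 0, 0, -0.008, 85], [-1.2, -1.6, 16, 0, 0, -0.008, 85], [-2, -2.4, 24, 0, 0, -0.008, 85], [-2, -2.5, 30, 0, 0, -0.008, 85], [-2, -2.5, 32.6, 0, 0, -0.008, 85]]]' | python3 -m crank; echo '[[[0, 0, 0, 0, 0, 0, 85]]]' | python3 -m crank; python3 -c "
from h import *
delta(456,-209.7,57,.229)"
```

```text
d [-11.7 -10.5 163.1] rot [ 0.002 -0.001 -0.003] t 2.6 F [1.3 0.2 0.3] pos [ 469.6 -217.   220.1] [ 3.14e+00 -1.00e-03  2.26e-01] 85.0 0.0
t: 3.1
tool_pos: [456.7, -202.0, 54.1]
ee_rot: [-3.139, 0.003, 0.243]
force: [0.3, 0.5, -0.4]
opening: 85.1
grip_force: 0.0
t: 3.2
tool_pos: [457.0, -203.3, 55.5]
ee_rot: [-3.141, 0.002, 0.241]
force: [1.1, 0.1, -0.1]
opening: 84.8
grip_force: 0.0
d [-2.5  6.  -1.5] rot [-0.001  0.002  0.012] t 3.2 F [ 1.1  0.1 -0.1] pos [ 457.  -203.3   55.5] [-3.141e+00  2.000e-03  2.410e-01] 84.8 0.0
```

```bash
echo '[[[-0.5, 1.2, -0.2, 0, 0, 0.01, 85], [-0.5, 1.2, -0.2, 0, 0, 0.01, 85]]]' | python3 -m crank; python3 -c "
from h import *
delta(456,-209.7,57,.229)"
```

```text
t: 3.4
tool_pos: [457.3, -212.8, 59.4]
ee_rot: [3.14, -0.003, 0.227]
force: [0.4, 0.5, 0.8]
opening: 85.0
grip_force: 0.0
d [-0.6 -3.3  2.4] rot [ 0.002 -0.003 -0.002] t 3.4 F [0.4 0.5 0.8] pos [ 457.3 -212.8   59.4] [ 3.14e+00 -3.00e-03  2.27e-01] 85.0 0.0
```

```bash
echo '[[[0, 0, 0, 0, 0, 0, 40], [0, 0, 0, 0, 0, 0, 40], [0, 0, 0, 0, 0, 0, 40]]]' | python3 -m crank;echo '[[[0, 0, 0, 0, 0, 0, 8], [0, 0, 0, 0, 0, 0, 8], [0, 0, 0, 0, 0, 0, 8], [0, 0, 0, 0, 0, 0, 8], [0, 0, 0, 0, 0, 0, 8]]]' | python3 -m crank; python3 -c "
from h import *
delta(456,-209.7,57,.229)"
```

```text
t: 3.7
tool_pos: [456.2, -211.3, 57.9]
ee_rot: [3.141, -0.001, 0.228]
force: [0.9, -0.7, -0.1]
opening: 43.7
grip_force: 0.0
t: 4.2
tool_pos: [455.9, -211.3, 57.5]
ee_rot: [3.142, 0.0, 0.228]
force: [0.4, 0.3, 0.5]
opening: 8.0
grip_force: 0.0
d [ 0.4 -1.5  0.5] rot [ 0.     0.    -0.001] t 4.2 F [0.4 0.3 0.5] pos [ 455.9 -211.3   57.5] [3.142 0.    0.228] 8.0 0.0
```

The fingers closed to 8 mm with no force, so they missed the handle. I'll look.

Run:
```python
from h import *
a=shot('side','s2');b=shot('wrist','w2');t=shot('top','t2')
c=np.zeros((600,800,3),np.uint8)
c[:300,:400]=cv2.resize(a[205:280,170:270],(400,300),interpolation=2)
c[:300,400:]=cv2.resize(b,(400,300))
c[300:,:400]=cv2.resize(t[195:270,250:350],(400,300),interpolation=2)
c=np.clip(c[:,:,::-1]*1.8,0,255).astype('uint8');cv2.imwrite('pics/c2.png',c)
```

```text
(no output)
```

View pics/c2.png

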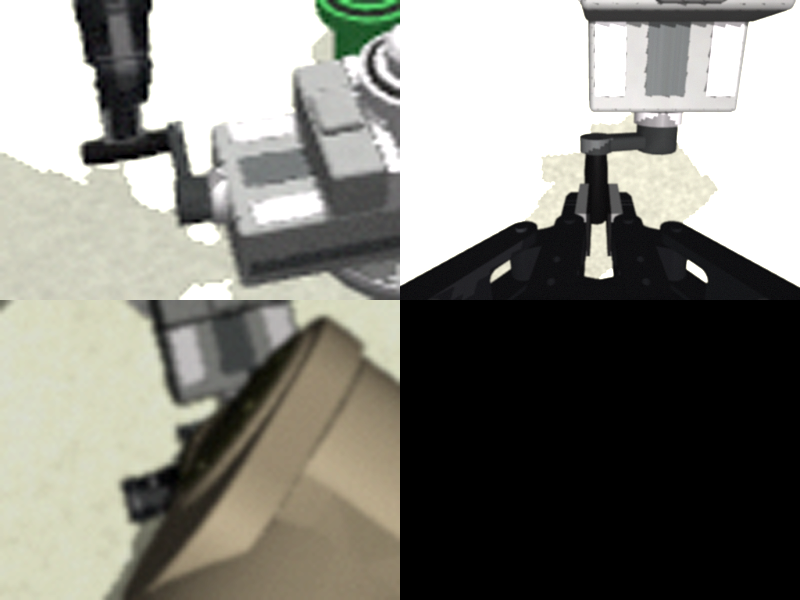

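Run:
```python
from h import *
a=cv2.imread('pics/s2.png');b=cv2.imread('pics/w2.png')
def up(x): return np.clip(255*(x/255.)**0.4,0,255).astype('uint8')
c=np.zeros((600,800,3),np.uint8)
o=[185,215]; k=10
c[:450,:400]=cv2.resize(up(a[215:260,185:225]),(400,450),interpolation=2)
for z,col in((57.5,(0,0,255)),(38.5,(0,255,0))):
    u,v=proj("side",[455.9,-211.3,z]); print(z,u,v); cv2.circle(c,(int((u-185)*k),int((v-215)*k)),4,col,-1)
c[:450,400:]=cv2.resize(up(b[150:330,170:330]),(400,450),interpolation=2)
cv2.imwrite('pics/c3.png',c)
for p in ([480,-204,56],[432,-215,56]): print(proj("side",p))
```

```text
57.5 200.06163693380182 241.6906769225975
38.5 200.65105471841346 247.94314806525293
(np.float64(211.37155242828592), np.float64(239.77786530580687))
(np.float64(188.9252895576709), np.float64(243.48312203302794))
```

View pics/c3.png

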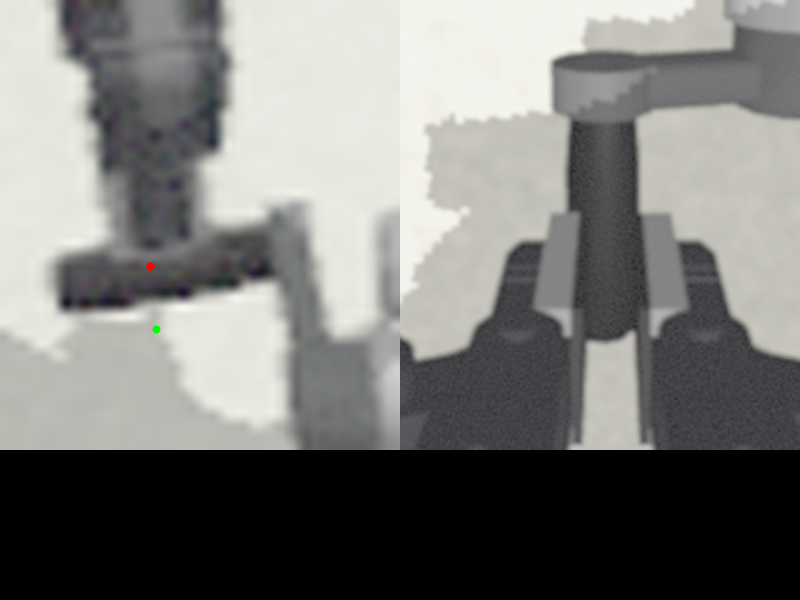

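The view shows the handle centred laterally, at pixel column 252. The fingertips sit just above the handle at z≈64 or more, higher than the TCP reading implies. So I'll open, go down about 24 mm (still clear of the bench even with the stated 19 mm nose) and close again.

To row units: 24 mm is 4.8, 16 mm is 3.2.

```bash
echo '[[[0, 0, 0, 0, 0, 0, 45], [0, 0, 0, 0, 0, 0, 45], [0, 0, 0, 0, 0, 0, 45]]]' | python3 -m crank;echo '[[[0, 0, 1.6, 0, 0, 0, 45], [0, 0, 3.2, 0, 0, 0, 45], [0, 0, 4.8, 0, 0, 0, 45], [0, 0, 4.8, 0, 0, 0, 45]]]' | python3 -m crank;echo '[[[0, 0, 0, 0, 0, 0, 8], [0, 0, 0, 0, 0, 0, 8], [0, 0, 0, 0, 0, 0, 8], [0, 0, 0, 0, 0, 0, 8], [0, 0, 0, 0, 0, 0, 8]]]' | python3 -m crank
```

```text
t: 4.65
tool_pos: [455.9, -211.4, 57.5]
ee_rot: [3.142, 0.0, 0.228]
force: [-0.6, -0.1, -0.1]
opening: 45.3
grip_force: 0.0
t: 5.05
tool_pos: [454.9, -210.9, 32.0]
ee_rot: [-3.141, 0.002, 0.228]
force: [-0.5, 0.2, -0.3]
opening: 45.1
grip_force: 0.0
t: 5.55
tool_pos: [455.5, -209.9, 33.3]
ee_rot: [-3.139, 0.001, 0.229]
force: [-2.1, 4.7, 1.0]
opening: 12.5
grip_force: 58.5
```

To row units: -9.4 mm is -1.88, -5 mm is -1.

```bash
echo '[[[0.26, 0, -1, 0, 0, 0, 8], [0, 0.64, -1.88, 0, 0, 0, 8]]]' | python3 -m crank; python3 -c "
from h import *
delta(455.5,-209.9,33.3,.229)"
```

```text
t: 5.75
tool_pos: [456.2, -213.5, 42.9]
ee_rot: [-3.14, 0.001, 0.229]
force: [0.3, 6.3, -2.3]
opening: 12.8
grip_force: 59.0
d [ 0.1 -3.7  9.6] rot [-0.002  0.001 -0.   ] t 5.75 F [ 0.3  6.3 -2.3] pos [ 456.2 -213.5   42.9] [-3.14e+00  1.00e-03  2.29e-01] 12.8 59.0
```

To row units: 41.2 mm is 8.24, 31.2 mm is 6.24.

```bash
echo '[[[0, 1.08, -1.68, 0, 0, 0, 8], [0, 2.54, -3.02, 0, 0, 0, 8], [0, 4.3, -3.98, 0, 0, 0, 8], [0, 6.24, -4.46, 0, 0, 0, 8], [0, 8.24, -4.46, 0, 0, 0, 8]]]' | python3 -m crank;python3 -c "
from h import *
delta(455.5,-209.9,33.3,.229)"
```

```text
t: 6.25
tool_pos: [465.6, -253.5, 64.2]
ee_rot: [-3.138, 0.002, 0.229]
force: [2.4, 6.8, -21.5]
opening: 12.6
grip_force: 59.2
d [  0.1 -44.6  31. ] rot [-0.003  0.002 -0.   ] t 6.25 F [  2.4   6.8 -21.5] pos [ 465.6 -253.5   64.2] [-3.138e+00  2.000e-03  2.290e-01] 12.6 59.2
```

Careful with the scale: shifts go in units of 5 mm. That gives: 9.6 mm is 1.92, 5.5 mm is 1.1.

```bash
echo '[[[0, 1, 0.7, 0, 0, 0, 8], [0, 1.92, 1.1, 0, 0, 0, 8]]]' | python3 -m crank;python3 -c "
from h import *
delta(455.5,-209.9,33.3,.229)";echo '[[[0, 1.76, 0.96, 0, 0, 0, 8], [0, 2.94, 2.02, 0, 0, 0, 8]]]' | python3 -m crank;python3 -c "
from h import *
delta(455.5,-209.9,33.3,.229)"
```

```text
t: 6.45
tool_pos: [468.2, -264.8, 60.0]
ee_rot: [-3.141, -0.0, 0.227]
force: [-3.0, 3.8, -2.3]
opening: 12.6
grip_force: 61.3
d [ -0.  -56.4  26.7] rot [-0.    -0.    -0.002] t 6.45 F [-3.   3.8 -2.3] pos [ 468.2 -264.8   60. ] [-3.141 -0.     0.227] 12.6 61.3
t: 6.65
tool_pos: [471.3, -278.0, 49.5]
ee_rot: [-3.14, 0.0, 0.228]
force: [-3.1, 8.6, -2.6]
opening: 13.0
grip_force: 61.2
d [  0.  -69.8  16.3] rot [-0.002  0.    -0.001] t 6.65 F [-3.1  8.6 -2.6] pos [ 471.3 -278.    49.5] [-3.14   0.     0.228] 13.0 61.2
```

To row units: 7.8 mm is 1.56, 4.8 mm is 0.96.

```bash
echo '[[[0, 0.5, 0.78, 0, 0, 0, 8], [0, 0.96, 1.56, 0, 0, 0, 8], [0, 1.26, 2.3, 0, 0, 0, 8]]]' | python3 -m crank;python3 -c "
from h import *
delta(455.5,-209.9,33.3,.229)"
```

```text
t: 6.95
tool_pos: [472.7, -284.2, 38.4]
ee_rot: [-3.14, 0.0, 0.228]
force: [-6.6, 7.8, 5.8]
opening: 12.8
grip_force: 62.2
d [  0.  -76.2   5.3] rot [-0.002  0.    -0.001] t 6.95 F [-6.6  7.8  5.8] pos [ 472.7 -284.2   38.4] [-3.14   0.     0.228] 12.8 62.2
```

To row units: 5 mm is 1, 1 mm is 0.2.

```bash
echo '[[[0, 0.2, 0.5, 0, 0, 0, 8], [0, 0.32, 1, 0, 0, 0, 8], [0, 0.32, 1.1, 0, 0, 0, 8], [0, 0.32, 1.1, 0, 0, 0, 8]]]' | python3 -m crank;python3 -c "
from h import *
delta(455.5,-209.9,33.3,.229)"
```

```text
t: 7.35
tool_pos: [473.1, -285.7, 33.6]
ee_rot: [-3.14, -0.0, 0.228]
force: [-6.5, 7.6, 7.6]
opening: 12.5
grip_force: 62.6
d [ -0.  -77.8   0.5] rot [-0.002 -0.    -0.001] t 7.35 F [-6.5  7.6  7.6] pos [ 473.1 -285.7   33.6] [-3.14  -0.     0.228] 12.5 62.6
```

To row units: 1.5 mm is 0.3, 2.5 mm is 0.5.

```bash
echo '[[[0, 0.04, 0.3, 0, 0, 0, 8], [0, 0.08, 0.5, 0, 0, 0, 8], [0, 0.08, 0.5, 0, 0, 0, 8], [0, 0.08, 0.5, 0, 0, 0, 8]]]' | python3 -m crank
```

```text
t: 7.75
tool_pos: [473.3, -286.2, 31.4]
ee_rot: [-3.14, -0.001, 0.228]
force: [-8.5, 8.2, 11.1]
opening: 12.5
grip_force: 62.9
```

The crank is at about q≈2.85 with 11 N at the handle. I release it and rise.

```bash
echo '[[[0, 0, 0, 0, 0, 0, 45], [0, 0, 0, 0, 0, 0, 45], [0, 0, 0, 0, 0, 0, 45], [0, 0, 0, 0, 0, 0, 45]]]' | python3 -m crank;echo '[[[0, 0, -8, 0, 0, 0, 60], [0, 0, -18, 0, 0, 0, 85], [0, 0, -28, 0, 0, 0, 85], [0, 0, -38, 0, 0, 0, 85], [0, 0, -44, 0, 0, 0, 85]]]' | python3 -m crank;python3 -c "
from h import *
delta(500,-200,290,.229)
f,c=K('wrist');print(f)"
```

```text
t: 8.15
tool_pos: [473.8, -287.1, 30.5]
ee_rot: [3.14, -0.001, 0.228]
force: [-0.0, 0.2, -0.2]
opening: 44.9
grip_force: 0.0
t: 8.65
tool_pos: [474.0, -287.6, 254.4]
ee_rot: [3.138, -0.004, 0.227]
force: [0.6, -0.8, -0.3]
opening: 85.2
grip_force: 0.0
d [ 45.2 -79.4 -35.6] rot [ 0.003 -0.004 -0.002] t 8.65 F [ 0.6 -0.8 -0.3] pos [ 474.  -287.6  254.4] [ 3.138 -0.004  0.227] 85.2 0.0
343.35879788839554
```

```bash
echo '[[[8, -2.2, 0, 0, 0, 0, 85], [16, -4.4, 0, 0, 0, 0, 85], [24, -6.6, 0, 0, 0, 0, 85], [32, -9, 0, 0, 0, 0, 85], [32, -9, 0, 0, 0, 0, 85]]]' | python3 -m crank;echo '[[[0, 0, 0, 0, 0, 0, 85], [0, 0, 0, 0, 0, 0, 85], [0, 0, 0, 0, 0, 0, 85]]]' | python3 -m crank;python3 - <<'E'
from h import *
import pickle
s=sense();a=shot('wrist','w3');t=shot('top','t3');d=shot('side','s3')
pickle.dump(s,open('w3.pkl','wb'));print(s["tool_pos"],s["ee_rot"])
cv2.imwrite('pics/w3v.png',np.clip(a[:,:,::-1]*1.6,0,255).astype('uint8'))
E
```

```text
t: 9.15
tool_pos: [623.9, -200.2, 247.7]
ee_rot: [-3.14, 0.001, 0.237]
force: [0.0, 0.9, -0.2]
opening: 84.7
grip_force: 0.0
t: 9.45
tool_pos: [618.2, -207.7, 250.7]
ee_rot: [3.141, -0.001, 0.226]
force: [-0.6, -0.3, -0.4]
opening: 85.0
grip_force: 0.0
[ 618.19518185 -207.72310813  250.67312946] [ 3.14114357e+00 -5.27837821e-04  2.25628852e-01]
```

View pics/w3v.png

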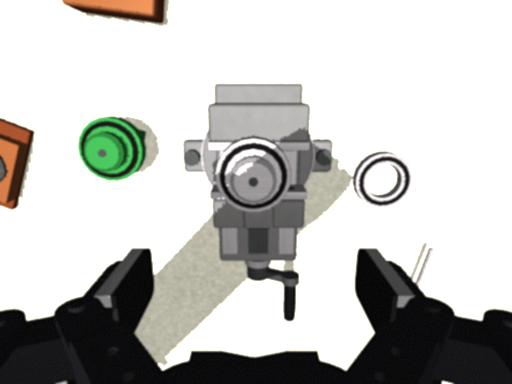

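The jaw is closed on the foot and the stub is upright, with its end face at (253,181) and the bearing centred at about (254,174). I'll measure the stub centre from both views.

```bash
cat > ms.py <<'E'
from h import *; import pickle
s=pickle.load(open('w3.pkl','rb'))
w=cv2.imread('pics/w3.png');t=cv2.imread('pics/t3.png')
def dark(im,u0,u1,v0,v1,thr,lo,hi):
    m=(im.max(2)<thr).astype(np.uint8)[v0:v1,u0:u1]; out=[]
    n,l,st,c=cv2.connectedComponentsWithStats(m)
    for i in range(1,n):
        if lo<=st[i,4]<=hi:
            ys,xs=np.nonzero(l==i); out.append((st[i].tolist(),(xs.mean()+u0,ys.mean()+v0),cv2.fitEllipse(np.c_[xs+u0,ys+v0].astype(np.float32)) if len(xs)>30 else None))
    return out
for nm,im,b,z in(("wrist",w,(215,295,135,215),0),("top",t,(283,322,153,192),0)):
    for thr in(40,55,70):
        for o in dark(im,*b,thr,6,2500):
            if o[2] is not None and min(o[2][1])>15: print(nm,thr,"ring",o[2],onz(nm,*o[2][0],113,s))
            elif o[0][2]<10: print(nm,thr,"hole",o[0],o[1],onz(nm,*o[1],132,s))
E
python3 ms.py
```

```text
wrist 40 ring ((252.9039306640625, 175.85671997070312), (60.528411865234375, 62.25773239135742), 91.46813201904297) [ 616.21684118 -207.2708871   113.        ]
wrist 40 hole [35, 44, 6, 6, 30] (np.float64(252.63333333333333), np.float64(181.63333333333333)) [ 615.78939526 -207.20034633  132.        ]
wrist 40 hole [74, 51, 6, 5, 22] (np.float64(291.5909090909091), np.float64(187.95454545454544)) [ 617.77848405 -240.32401976  132.        ]
wrist 55 ring ((252.92599487304688, 175.87120056152344), (60.63190841674805, 62.49521255493164), 91.80306243896484) [ 616.20834761 -207.29294657  113.        ]
wrist 55 hole [34, 43, 8, 8, 50] (np.float64(252.72), np.float64(181.64)) [ 615.80001767 -207.27222737  132.        ]
wrist 55 hole [0, 51, 3, 6, 13] (np.float64(215.69230769230768), np.float64(188.46153846153845)) [ 603.05514614 -178.25475592  132.        ]
wrist 55 hole [73, 50, 7, 6, 34] (np.float64(291.5882352941177), np.float64(187.76470588235293)) [ 617.93814814 -240.27984699  132.        ]
wrist 55 hole [57, 72, 3, 8, 22] (np.float64(273.0), np.float64(210.8181818181818)) [ 594.5384686
[... 954 characters left out ...]
       ]
wrist 70 hole [34, 43, 9, 9, 66] (np.float64(252.84848484848484), np.float64(181.74242424242425)) [ 615.73792607 -207.39660813  132.        ]
wrist 70 hole [0, 50, 4, 7, 22] (np.float64(216.1818181818182), np.float64(188.5)) [ 603.11440787 -178.66235995  132.        ]
wrist 70 hole [73, 50, 7, 7, 45] (np.float64(291.2444444444444), np.float64(188.2)) [ 617.50608465 -240.09456925  132.        ]
wrist 70 ring ((257.6080627441406, 206.8680419921875), (16.36420249938965, 72.12532806396484), 88.1037826538086) [ 588.85039397 -217.93739138  113.        ]
top 55 hole [0, 0, 6, 10, 36] (np.float64(284.6666666666667), np.float64(156.22222222222223)) [ 653.29159064 -164.23212928  132.        ]
```

To row units: 17 mm is 3.4, 12 mm is 2.4.

```bash
echo '[[[0.8, -9.2, 0, 0, 0, -0.13, 85], [1.6, -18.4, 0, 0, 0, -0.26, 85], [2.4, -27.6, 0, 0, 0, -0.39, 85], [3.4, -36.8, 0, 0, 0, -0.52, 85], [4.4, -46, 0, 0, 0, -0.65, 85]]]' | python3 -m crank;echo '[[[0, 0, 0, 0, 0, 0, 85]]]' | python3 -m crank;python3 -c "
from h import *
delta(562.7,224.3,200,1.406)"
```

```text
t: 10.1
tool_pos: [587.8, 24.2, 250.6]
ee_rot: [3.141, -0.001, 0.883]
force: [0.4, 0.4, 0.0]
opening: 85.4
grip_force: 0.0
t: 10.2
tool_pos: [587.9, 31.8, 249.9]
ee_rot: [-3.138, -0.003, 0.894]
force: [-0.1, 0.3, -0.6]
opening: 84.9
grip_force: 0.0
d [ 134.1 -140.    50.8] rot [-0.002 -0.004 -0.512] t 10.2 F [-0.1  0.3 -0.6] pos [587.9  31.8 249.9] [-3.138e+00 -3.000e-03  8.940e-01] 84.9 0.0
```

```bash
echo '[[[5.4, -5.4, 2, 0, 0, -0.1, 85], [10.8, -10.8, 4, 0, 0, -0.2, 85], [16.2, -16.4, 6, 0, 0, -0.31, 85], [21.6, -22, 8, 0, 0, -0.42, 85], [26.8, -27.6, 10, 0, 0, -0.515, 85]]]' | python3 -m crank;echo '[[[0, 0, 0, 0, 0, 0, 85], [0, 0, 0, 0, 0, 0, 85], [0, 0, 0, 0, 0, 0, 85]]]' | python3 -m crank;python3 - <<'E'
from h import *
import pickle
delta(562.7,224.3,100,1.406)
s=sense();a=shot('wrist','w0')
pickle.dump(s,open('w0.pkl','wb'))
cv2.imwrite('pics/w4v.png',np.clip(a[:,:,::-1]*1.6,0,255).astype('uint8'))
E
```

```text
t: 10.7
tool_pos: [567.7, 215.0, 200.1]
ee_rot: [3.141, -0.001, 1.396]
force: [0.4, 0.7, 0.4]
opening: 84.8
grip_force: 0.0
t: 11.0
tool_pos: [568.6, 212.0, 200.6]
ee_rot: [3.141, 0.0, 1.39]
force: [-0.1, -0.9, 0.5]
opening: 85.0
grip_force: 0.0
d [ 11.   -8.1 100.6] rot [ 0.001  0.    -0.016] t 11.0 F [-0.1 -0.9  0.5] pos [568.6 212.  200.6] [3.141 0.    1.39 ] 85.0 0.0
```

View pics/w4v.png

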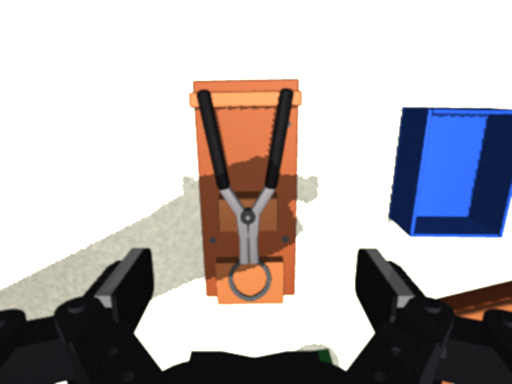

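The rivet is now at (248,216), the ring at (250,279), and the handles run from (205,95) to (223,185) and (288,95) to (271,185).

```bash
sed -e 's/m\[:88\]=0;m\[186:\]=0;m\[:,:262\]=0;m\[:,362:\]=0/m[:90]=0;m[190:]=0;m[:,:197]=0;m[:,297:]=0/' -e 's/306,207,49/248,216,49/' -e 's/m\[:250\]=0;m\[290:\]=0;m\[:,:275\]=0;m\[:,325:\]=0/m[:262]=0;m[302:]=0;m[:,:225]=0;m[:,275:]=0/' mp.py | grep -v 'hue\|^cs\|"rest"' > mp2.py; python3 -W ignore mp2.py
python3 - <<'E'
from h import *; import pickle
s=pickle.load(open('w0.pkl','rb'))
# handle separation / axis at 55 behind
E
```

```text
[ 198   91   31   98 1166] (array([536.4123 , 246.86084], dtype=float32), array([ 0.00397343, -0.99999213], dtype=float32))
[ 265   90   27   98 1145] (array([594.5505, 237.1261], dtype=float32), array([-0.328158 , -0.9446229], dtype=float32))
dir [-0.1644395 -0.9863872] yaw -99.464676 cross [537.108    71.77438]
rivet [554.05508159 169.81792644] off axis 0.5941815475718961
ring ((249.35592651367188, 278.2977600097656), (38.01405334472656, 38.36083984375), 116.30010986328125) [540.34830613  90.82412998] 80.17415776036329 dir -99.84378628087967
```

Pliers axis yaw is -99.46° and the rivet is at (554,170), so the grip point is (563.0,224.3) with tool yaw 1.4057. In the pictures the fingertips sit nearer than the TCP (shut about -6 to -19 mm, open 13 mm more). I therefore aim for a TCP z of about 17 to put the pads around the handles, and descend while watching the force.

```bash
echo '[[[1, -0.8, 7, 0, 0, -0.016, 85], [2.2, -1.6, 14, 0, 0, -0.016, 85], [2.2, -1.6, 20, 0, 0, -0.016, 85], [2.2, -1.6, 24, 0, 0, -0.016, 85], [2.2, -1.6, 27, 0, 0, -0.016, 85]]]' | python3 -m crank;echo '[[[0, 0, 0, 0, 0, 0, 85], [0, 0, 0, 0, 0, 0, 85], [0, 0, 0, 0, 0, 0, 85]]]' | python3 -m crank;python3 - <<'E'
from h import *
delta(563,224.3,17,1.4057)
E
```

```text
t: 11.55
tool_pos: [562.1, 224.3, 64.0]
ee_rot: [-3.141, 0.001, 1.406]
force: [-0.1, -0.1, 0.0]
opening: 84.6
grip_force: 0.0
t: 11.85
tool_pos: [563.2, 226.2, 66.7]
ee_rot: [3.14, -0.001, 1.408]
force: [0.6, 0.4, -0.3]
opening: 85.0
grip_force: 0.0
d [-2.   0.  49.7] rot [ 0.002 -0.001  0.002] t 11.85 F [ 0.6  0.4 -0.3] pos [563.2 226.2  66.7] [ 3.140e+00 -1.000e-03  1.408e+00] 85.0 0.0
```

```bash
cat > tip.py <<'E'
from h import *
s=sense();a=read_camera('side').astype(int); b=cv2.imread('pics/s3.png')[:,:,::-1].astype(int)
d=(np.abs(a-b).sum(2)>40)&(a.max(2)<70); 
T=s["tool_pos"]; c,sn=np.cos(s["ee_rot"][2]),np.sin(s["ee_rot"][2])
half=s["opening"]/2+6
for sg in(1,-1):
    P=T+np.array([sn,-c,0])*sg*half
    u0=proj("side",P)[0]; best=[]
    for u in range(int(u0)-5,int(u0)+6):
        for z in np.arange(P[2]+60,P[2]-25,-1.):
            uu,v=proj("side",[P[0],P[1],z])
            if not d[int(round(v)),u]: break
        best.append(int(z-P[2]))
    print("side",sg,np.round(proj("side",P),1),"lowest z-TCP per col",best)
E
python3 tip.py
```

```text
side 1 [260.9 145.4] lowest z-TCP per col [60, 60, 60, 60, 60, 60, 28, 31, 31, 58, 60]
side -1 [231.  143.1] lowest z-TCP per col [60, 60, 60, 33, 33, 30, 23, 30, 60, 60, 60]
```

The side view confirms it: with the fingers open, the tips are about 28 mm above the TCP reading. For tips at z≈30 when squeezed, I go to TCP z≈9.

```bash
echo '[[[-0.4, 0, 4, 0, 0, 0, 85], [-0.4, 0, 8, 0, 0, 0, 85], [-0.4, 0, 10, 0, 0, 0, 85], [-0.4, 0, 11.5, 0, 0, 0, 85], [-0.4, 0, 11.5, 0, 0, 0, 85]]]' | python3 -m crank;echo '[[[0, 0, 0, 0, 0, 0, 85], [0, 0, 0, 0, 0, 0, 85]]]' | python3 -m crank;python3 - <<'E'
from h import *
delta(563,224.3,9,1.4057)
E
```

```text
t: 12.4
tool_pos: [561.4, 224.1, 7.2]
ee_rot: [-3.141, 0.001, 1.409]
force: [-0.5, -0.8, -0.8]
opening: 85.2
grip_force: 0.0
t: 12.6
tool_pos: [562.4, 224.4, 8.5]
ee_rot: [3.14, -0.001, 1.409]
force: [-0.3, -0.4, -0.1]
opening: 85.1
grip_force: 0.0
d [-0.   0.7 -0.5] rot [ 0.001 -0.001  0.003] t 12.6 F [-0.3 -0.4 -0.1] pos [562.4 224.4   8.5] [ 3.140e+00 -1.000e-03  1.409e+00] 85.1 0.0
```

Well placed, with no contact force. Now I squeeze.

```bash
echo '[[[0, 0, 0, 0, 0, 0, 60], [0, 0, 0, 0, 0, 0, 60], [0, 0, 0, 0, 0, 0, 35], [0, 0, 0, 0, 0, 0, 35], [0, 0, 0, 0, 0, 0, 35]]]' | python3 -m crank;echo '[[[0, 0, 0, 0, 0, 0, 35], [0, 0, 0, 0, 0, 0, 35], [0, 0, 0, 0, 0, 0, 35]]]' | python3 -m crank
```

```text
t: 13.1
tool_pos: [564.8, 225.9, 11.4]
ee_rot: [3.136, -0.005, 1.409]
force: [-0.7, 1.6, 17.6]
opening: 41.9
grip_force: 59.8
t: 13.4
tool_pos: [564.8, 225.9, 11.4]
ee_rot: [3.136, -0.005, 1.409]
force: [-1.1, 0.1, 18.2]
opening: 41.5
grip_force: 59.8
```

To row units: -6 mm is -1.2, -3 mm is -0.6.

```bash
echo '[[[0, 0, -0.6, 0, 0, 0, 35], [0, 0, -1.2, 0, 0, 0, 35], [0, 0, -1.8, 0, 0, 0, 35], [0, 0, -1.8, 0, 0, 0, 35]]]' | python3 -m crank; echo '[[[0, 0, -1.6, 0, 0, 0, 35], [0, 0, -3.2, 0, 0, 0, 35], [0, 0, -4.8, 0, 0, 0, 35], [0, 0, -6.4, 0, 0, 0, 35], [0, 0, -8, 0, 0, 0, 35]]]' | python3 -m crank; echo '[[[0, 0, -2, 0, 0, 0, 35], [0, 0, -4, 0, 0, 0, 35], [0, 0, -6, 0, 0, 0, 35], [0, 0, -8, 0, 0, 0, 35], [0, 0, -8, 0, 0, 0, 35]]]' | python3 -m crank
```

```text
t: 13.8
tool_pos: [561.5, 224.0, 16.5]
ee_rot: [-3.141, 0.0, 1.409]
force: [0.4, 0.9, -2.1]
opening: 41.6
grip_force: 60.8
t: 14.3
tool_pos: [561.8, 224.2, 57.5]
ee_rot: [3.141, -0.0, 1.409]
force: [-0.2, 0.4, -2.2]
opening: 41.6
grip_force: 61.0
t: 14.8
tool_pos: [562.8, 224.5, 98.6]
ee_rot: [3.139, -0.002, 1.409]
force: [0.4, 0.2, -3.0]
opening: 41.6
grip_force: 61.0
```

The pliers and ring are lifted, with a weight of about 2.4 N. I raise them and carry them over near the stub.

```bash
echo '[[[0, 0, -2.4, 0, 0, 0, 35], [0, 0, -4.8, 0, 0, 0, 35], [0, 0, -7.2, 0, 0, 0, 35], [0, 0, -9.6, 0, 0, 0, 35], [0, 0, -12, 0, 0, 0, 35]]]' | python3 -m crank; echo '[[[-3, 1.2, 0, 0, 0, 0, 35], [-8, 3.4, 0, 0, 0, 0, 35], [-13, 5.4, 0, 0, 0, 0, 35], [-18, 7.6, 0, 0, 0, 0, 35], [-23, 9.8, 0, 0, 0, 0, 35]]]' | python3 -m crank;echo '[[[-5, 2.2, 0, 0, 0, 0, 35], [-10, 4.2, 0, 0, 0, 0, 35], [-15, 6.4, 0, 0, 0, 0, 35], [-20, 8.4, 0, 0, 0, 0, 35], [-24, 10, 0, 0, 0, 0, 35]]]' | python3 -m crank;echo '[[[-1, 0.6, 0, 0, 0, 0, 35], [-1, 0.6, 0, 0, 0, 0, 35], [-1, 0.6, 0, 0, 0, 0, 35], [-1, 0.6, 0, 0, 0, 0, 35]]]' | python3 -m crank
python3 - <<'E'
from h import *
delta(636.7,-78.9,160,1.4057)
E
```

```text
t: 15.3
tool_pos: [561.8, 224.2, 157.9]
ee_rot: [3.141, -0.0, 1.409]
force: [0.0, -0.1, -2.5]
opening: 41.3
grip_force: 61.1
t: 15.8
tool_pos: [591.5, 100.4, 156.5]
ee_rot: [-3.141, 0.001, 1.408]
force: [-0.1, -0.4, -2.5]
opening: 41.4
grip_force: 61.1
t: 16.3
tool_pos: [621.2, -27.2, 156.5]
ee_rot: [-3.141, 0.001, 1.406]
force: [0.5, -0.5, -2.0]
opening: 41.6
grip_force: 61.1
t: 16.7
tool_pos: [623.5, -27.3, 156.4]
ee_rot: [-3.141, -0.001, 1.411]
force: [0.3, -0.3, -2.5]
opening: 41.4
grip_force: 61.1
d [-48.8  21.2  -3.7] rot [-0.001 -0.001  0.005] t 16.7 F [ 0.3 -0.3 -2.5] pos [623.5 -27.3 156.4] [-3.141e+00 -1.000e-03  1.411e+00] 41.4 61.1
```

```bash
cat > mr.py <<'E'
from h import *
import sys
s=sense();T=s["tool_pos"]; yaw=s["ee_rot"][2]; d=-np.array([np.cos(yaw),np.sin(yaw),0])
print(T)
E0=T+130*d+np.array([0,0,15.])
ims={n:shot(n,n[0]+sys.argv[1]) for n in("top","side")}
C={}
for n in ims:
    a=ims[n].astype(int); b=cv2.imread("pics/%s3.png"%n[0])[:,:,::-1].astype(int)
    m=((np.abs(a-b).sum(2)>36)&(a.max(2)<75)).astype(np.uint8)
    # expected outline
    ang=np.linspace(0,2*np.pi,60); ol=np.array([proj(n,E0+31*np.array([np.cos(t),np.sin(t),0])) for t in ang],np.float32)
    k=np.zeros_like(m); cv2.fillPoly(k,[ol.astype(int)],1); k=cv2.dilate(k,np.ones((5,5)))
    ys,xs=np.nonzero(m&k); e=cv2.fitEllipse(np.c_[xs,ys].astype(np.float32)); C[n]=e[0]
    print(n,"expected",np.round(proj(n,E0),1),"n",len(xs),"ell",np.round(e[0],1),np.round(e[1],1),round(e[2]),"bbox",xs.min(),xs.max(),ys.min(),ys.max())
o1,d1=ray("top",*C["top"]);o2,d2=ray("side",*C["side"])
x=np.linalg.lstsq(np.c_[d1,-d2],o2-o1,rcond=None)[0]; p,q=o1+d1*x[0],o2+d2*x[1]; print("tri",p,q,"rel TCP",(p+q)/2-T,"expected",E0)
E
python3 mr.py A
python3 - <<'E'
from h import *
t=cv2.imread('pics/tA.png');b=cv2.imread('pics/sA.png')
c=np.zeros((600,800,3),np.uint8)
u,v=[int(i) for i in proj("top",[603,-156,172])];x=cv2.resize(t[v-35:v+65,u-40:u+40],(400,500),interpolation=2);c[:500,:400]=x;print(u,v)
u,v=[int(i) for i in proj("side",[603,-156,172])];x=cv2.resize(b[v-50:v+50,u-40:u+40],(400,500),interpolation=2);c[:500,400:]=x;print(u,v)
cv2.imwrite('pics/cA.png',np.clip(c*1.7,0,255).astype('uint8'))
E
```

```text
[623.51305235 -27.30994554 156.39604708]
top expected [282.9 174.3] n 357 ell [283.2 174.5] [25.7 26.6] 153 bbox 267 298 158 189
side expected [267.6 184.2] n 93 ell [268.  185.5] [19.7 21.3] 85 bbox 256 279 174 194
tri [ 602.75655504 -156.65650018  168.61731418] [ 603.69535874 -156.64739766  168.7647691 ] rel TCP [ -20.28709547 -129.34200338   12.29499456] expected [ 602.84619725 -155.65666774  171.39604708]
283 174
267 184
```

The ring measures at TCP + (-20.3,-129.3,+12.3), which agrees with the nominal offset, and its 54 mm size matches too. I move over the stub.

```bash
echo '[[[-2.4, 1, 0, 0, 0, 0.002, 35], [-4.8, 2, 0, 0, 0, 0.004, 35], [-7.2, 3, 0, 0, 0, 0.005, 35], [-9.4, 4, 0, 0, 0, 0.005, 35], [-9.7, 4.2, 0, 0, 0, 0.005, 35]]]' | python3 -m crank;echo '[[[0, 0, 0, 0, 0, 0, 35], [0, 0, 0, 0, 0, 0, 35], [0, 0, 0, 0, 0, 0, 35], [0, 0, 0, 0, 0, 0, 35]]]' | python3 -m crank; python3 mr.py B
python3 - <<'E'
from h import *
delta(636.4,-78.4,156,1.4057)
t=cv2.imread('pics/tB.png');b=cv2.imread('pics/sB.png')
c=np.zeros((600,800,3),np.uint8)
c[:600,:400]=cv2.resize(t[134:224,272:332],(400,600),interpolation=2)
c[:600,400:]=cv2.resize(b[150:240,245:305],(400,600),interpolation=2)
cv2.imwrite('pics/cB.png',np.clip(c*1.7,0,255).astype('uint8'))
E
```

```text
t: 17.3
tool_pos: [636.5, -83.9, 156.6]
ee_rot: [3.141, 0.002, 1.4]
force: [-0.5, -0.9, -1.9]
opening: 41.2
grip_force: 61.1
t: 17.7
tool_pos: [636.6, -79.6, 156.6]
ee_rot: [-3.141, -0.0, 1.405]
force: [-0.6, -0.0, -2.3]
opening: 41.3
grip_force: 61.1
[636.57830193 -79.56544002 156.58704796]
top expected [305.5 168.9] n 471 ell [305.5 170.1] [24.4 27.3] 46 bbox 290 320 153 184
side expected [275.3 198.6] n 198 ell [275.2 199.6] [20. 27.] 97 bbox 258 288 187 210
tri [ 612.81635692 -208.13103581  168.93665651] [ 614.96292395 -208.13010268  169.30257498] rel TCP [ -22.68866149 -128.56512923   12.53256778] expected [ 615.11385307 -207.78118568  171.58704796]
d [ 1.4 -0.4  0.6] rot [-0.    -0.    -0.001] t 17.8 F [-0.2  0.4 -2.1] pos [636.5 -79.8 156.6] [-3.141 -0.     1.405] 41.3 61.1
```

View pics/cB.png

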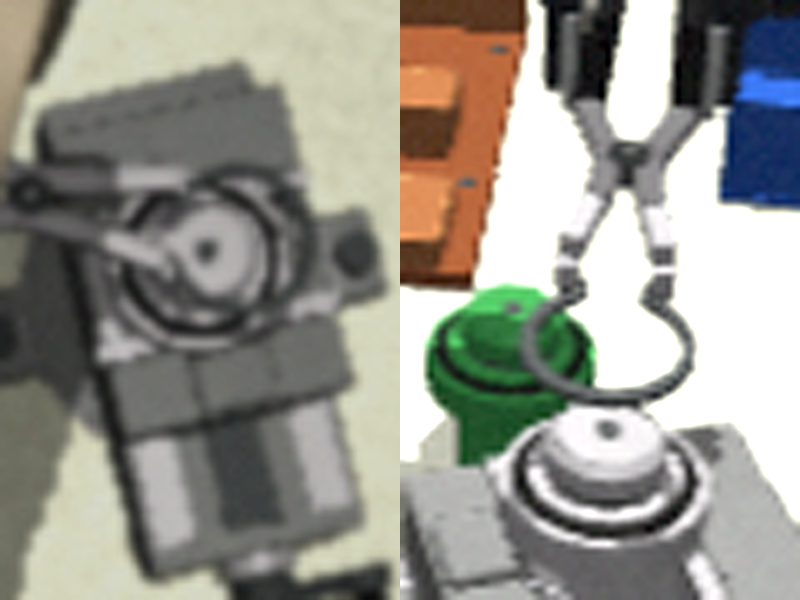

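The view shows the ring spread on both tips above the end face of the steel stub (ring centre about (607,350), stub face (605,430) in the right panel). I shift 1.4 mm and lower it.

To row units: 7 mm is 1.4, 1.4 mm is 0.28.

```bash
echo '[[[0.28, -0.06, 1.4, 0, 0, 0, 35], [0.28, -0.06, 2.8, 0, 0, 0, 35], [0.28, -0.06, 4.2, 0, 0, 0, 35], [0.28, -0.06, 5.2, 0, 0, 0, 35], [0.28, -0.06, 5.6, 0, 0, 0, 35]]]' | python3 -m crank;echo '[[[0, 0, 0, 0, 0, 0, 35], [0, 0, 0.4, 0, 0, 0, 35], [0, 0, 0.8, 0, 0, 0, 35], [0, 0, 1.2, 0, 0, 0, 35], [0, 0, 1.2, 0, 0, 0, 35]]]' | python3 -m crank; python3 -c "
from h import *
delta(636.4,-78.3,121,1.4057)"
```

```text
t: 18.3
tool_pos: [636.0, -78.9, 127.4]
ee_rot: [-3.14, 0.0, 1.404]
force: [0.7, -0.1, -2.4]
opening: 41.0
grip_force: 61.1
t: 18.8
tool_pos: [636.3, -78.9, 122.2]
ee_rot: [-3.141, 0.0, 1.404]
force: [0.3, -1.3, -2.6]
opening: 41.2
grip_force: 61.0
d [0.6 0.  1.2] rot [-0.001  0.    -0.002] t 18.8 F [ 0.3 -1.3 -2.6] pos [636.3 -78.9 122.2] [-3.141  0.     1.404] 41.2 61.0
```

To row units: 5 mm is 1, 4 mm is 0.8.

```bash
echo '[[[0.06, 0, 0.4, 0, 0, 0, 35], [0.06, 0, 0.8, 0, 0, 0, 35], [0.06, 0, 1, 0, 0, 0, 35], [0.06, 0, 1, 0, 0, 0, 35]]]' | python3 -m crank; echo '[[[0, 0, 0.4, 0, 0, 0, 35], [0, 0, 0.8, 0, 0, 0, 35], [0, 0, 1, 0, 0, 0, 35], [0, 0, 1, 0, 0, 0, 35]]]' | python3 -m crank; python3 -c "
from h import *
delta(636.4,-78.3,108,1.4057);print(sense()['moment'])"
```

```text
t: 19.2
tool_pos: [636.6, -78.5, 117.5]
ee_rot: [-3.142, 0.0, 1.404]
force: [-0.7, 0.1, -1.8]
opening: 41.3
grip_force: 61.1
t: 19.6
tool_pos: [637.1, -78.2, 112.9]
ee_rot: [3.141, -0.0, 1.405]
force: [0.4, 2.7, 2.1]
opening: 41.5
grip_force: 61.2
d [-0.2 -0.6  4.9] rot [ 0.001 -0.    -0.001] t 19.6 F [0.4 2.7 2.1] pos [637.1 -78.2 112.9] [ 3.141 -0.     1.405] 41.5 61.2
[ 0.10660596 -0.28207545  0.15969137]
```

To row units: 1 mm is 0.2.

```bash
echo '[[[0.2, 0, 0, 0, 0, 0, 35], [0.2, 0, 0, 0, 0, 0, 35]]]' | python3 -m crank; echo '[[[0.1, 0, 0.2, 0, 0, 0, 35], [0.1, 0, 0.4, 0, 0, 0, 35], [0.1, 0, 0.4, 0, 0, 0, 35]]]' | python3 -m crank; python3 -c "
from h import *
delta(636.4,-78.3,108,1.4057);print(sense()['moment'])"
```

```text
t: 19.8
tool_pos: [637.1, -77.7, 112.9]
ee_rot: [3.141, 0.0, 1.404]
force: [1.5, 1.1, 1.4]
opening: 41.2
grip_force: 60.9
t: 20.1
tool_pos: [637.1, -77.2, 110.7]
ee_rot: [3.141, 0.0, 1.404]
force: [3.1, 0.4, 3.0]
opening: 41.5
grip_force: 60.8
d [-1.2 -0.5  2.7] rot [ 0.001  0.    -0.002] t 20.1 F [3.1 0.4 3. ] pos [637.1 -77.2 110.7] [3.141 0.    1.404] 41.5 60.8
[-0.40163227 -0.51214402  0.28970659]
```

To row units: 1 mm is 0.2.

```bash
echo '[[[0, 0.2, 0, 0, 0, 0, 35], [0, 0.2, 0, 0, 0, 0, 35]]]' | python3 -m crank; echo '[[[0, 0.06, 0.2, 0, 0, 0, 35], [0, 0.06, 0.4, 0, 0, 0, 35], [0, 0.06, 0.4, 0, 0, 0, 35]]]' | python3 -m crank; python3 mr.py C; python3 -c "
from h import *
delta(636.4,-78.3,108,1.4057);print(sense()['moment'])"
```

```text
t: 20.3
tool_pos: [637.8, -77.2, 110.6]
ee_rot: [-3.141, -0.0, 1.404]
force: [1.1, 2.7, 3.3]
opening: 41.2
grip_force: 61.0
t: 20.6
tool_pos: [637.8, -77.0, 108.2]
ee_rot: [-3.141, -0.0, 1.404]
force: [0.8, 3.1, 3.0]
opening: 41.3
grip_force: 61.1
[637.80349164 -76.97116843 108.17889496]
top expected [301.3 171.9] n 359 ell [301.8 172.4] [23.3 26.8] 77 bbox 286 316 158 186
side expected [274.5 216.2] n 166 ell [275.  213.8] [15.2 27.5] 100 bbox 259 291 205 222
tri [ 613.90266164 -205.32830288  129.30677068] [ 616.95049    -205.31901698  129.8047072 ] rel TCP [ -22.37691582 -128.3524915    21.37684398] expected [ 616.22934793 -205.16850195  123.17889496]
d [-1.5 -1.2  0.4] rot [-0.001 -0.    -0.002] t 20.7 F [1.  3.6 2.7] pos [637.9 -77.  108.4] [-3.141 -0.     1.404] 41.4 61.1
[ 0.2134394  -0.06681766 -0.02601497]
```

```bash
cat > asc.py <<'E'
from h import *
import sys
a=cv2.imread('pics/s%s.png'%sys.argv[1]).astype(int);b=cv2.imread('pics/s3.png').astype(int)
d=np.abs(a-b).sum(2); g=a.max(2)
for v in range(198,232): print(v,''.join('#' if d[v,u]>36 and g[v,u]<80 else '+' if d[v,u]>36 else '.' for u in range(252,300)))
for z in(118,124,132): print(z,[tuple(np.round(proj("side",np.array([616,-207.3,z])+27*np.array(o)),1)) for o in((0,0,0),(0,-1,0),(0,1,0),(1,0,0),(-1,0,0))])
E
python3 asc.py C
```

```text
198 ..###############+++++++...+++++++..............
199 ...#############.+++++++...+++++++..............
200 ##..############+++++++.....++++++..............
201 ###....########.##+++#......+++++++.............
202 ###.............######......+++++++.............
203 ###.............####.#......++###++.............
204 .###...........#++++##.......+###++.............
205 ...###........###++###.......++++++.............
206 ##...##########.#####........++++++.............
207 ##.......#......####.........++##++.............
208 .#####....##..#######.......++###+..............
209 .....###############..+....++###++..............
210 ........###...#####++++++++.+###++..............
211 ............####.#+++++++++..+###++.............
212 ...........####.+++++++++++++++###++............
213 ...........###+++++++++##++++++++##++..++++.....
214 ..........##.++++++++++##+++++++.+########+.....
215 .............#++++++++++#+++++++++#######+......
216 .........+..##++++++++++++++++++++#######+......
217 .........++..##+++++++++++++++++++##+####+......
218 ......+++++.###..+++++++++++++++.###
[... 616 characters left out ...]
...............++++.............
231 +++++++++#.........++......+++++................
118 [(np.float64(274.3), np.float64(218.8)), (np.float64(275.4), np.float64(227.2)), (np.float64(273.3), np.float64(210.8)), (np.float64(287.0), np.float64(218.7)), (np.float64(261.6), np.float64(218.9))]
124 [(np.float64(274.5), np.float64(216.6)), (np.float64(275.6), np.float64(225.0)), (np.float64(273.4), np.float64(208.6)), (np.float64(287.2), np.float64(216.5)), (np.float64(261.7), np.float64(216.7))]
132 [(np.float64(274.7), np.float64(213.6)), (np.float64(275.8), np.float64(222.0)), (np.float64(273.6), np.float64(205.7)), (np.float64(287.5), np.float64(213.6)), (np.float64(261.8), np.float64(213.7))]
```

The numeric mask of the side view shows the ring's back at v≈221, which means it is caught on the stub's end face and the ring is tilted. I lift and check again.

```bash
echo '[[[0, 0, -1.6, 0, 0, 0, 35], [-0.1, -0.06, -3.2, 0, 0, 0, 35], [-0.2, -0.12, -4.8, 0, 0, 0, 35], [-0.2, -0.12, -4.8, 0, 0, 0, 35], [-0.2, -0.12, -4.8, 0, 0, 0, 35]]]' | python3 -m crank;python3 mr.py D; python3 asc.py D | sed -n 1,30p
python3 - <<'E'
from h import *
s=sense();T=s["tool_pos"];d=np.array([-.1644,-.9864,0]);n=np.array([.9864,-.1644,0])
for dz in(12,15): print(dz,[np.round(proj("side",T+130*d+[0,0,dz]+o),1) for o in(30*d,27*d,22*d,27*n,-27*n)])
E
```

```text
t: 21.2
tool_pos: [637.3, -78.6, 132.8]
ee_rot: [3.141, 0.0, 1.403]
force: [0.6, 0.3, -1.8]
opening: 41.5
grip_force: 61.0
[637.25821865 -78.57737232 132.77348662]
top expected [303.5 170.4] n 415 ell [303.6 171.1] [23.9 26.8] 74 bbox 288 318 155 185
side expected [274.9 207.5] n 220 ell [274.2 208. ] [18.5 28.6] 105 bbox 257 290 196 218
tri [ 614.15503047 -207.09126005  146.83258047] [ 614.10140063 -207.09157141  146.82363986] rel TCP [ -23.1300031  -128.51404341   14.05462355] expected [ 615.58871732 -206.75862177  147.77348662]
198 ...################++........++++++.............
199 ...############.###.+........++#+++.............
200 ....###########.###..........++##++.............
201 ###....########..###.#......++###++.............
202 ###.............####.#......+####++.............
203 ###..........######..#......+####+..............
204 .###........#######.##......++###++.............
205 #..###......######..##........+###++............
206 #....###########...###.........++##++...........
207 ##..#....#.##.##.###............++##+...........
208 .#####...#.##.#####..........
[... 564 characters left out ...]
#..++..+++++++++++++++#...............
220 ++....++++..+++...+++++++++++++..#+.............
221 +++++...++..+++.....+++++++++...................
222 +++++++.++..++++..................++............
223 ++++++++++...+++................................
224 ++++++++++...#+++..............+++..............
225 ++++++++.......++++...........+++...#++.........
226 +++++++#........#++++++...++++++...#+++.........
227 ++++++++..........+++++++++++++...#+++..........
12 [array([273.6, 218. ]), array([273.7, 217.1]), array([273.9, 215.5]), array([287.8, 210.1]), array([261.9, 207.6])]
15 [array([273.6, 216.9]), array([273.8, 215.9]), array([274. , 214.4]), array([287.9, 209. ]), array([261.9, 206.4])]
```

Run:
```python
from h import *
P=np.array([616,-207.3,132.]); print("pred top",proj("top",P),"side",proj("side",P))
def hole(fn,n):
    im=cv2.imread(fn).max(2).astype(float); u,v=proj(n,P); u,v=int(round(u)),int(round(v))
    w=im[v-3:v+4,u-3:u+4]; k=np.clip(np.median(w)-8-w,0,None); yy,xx=np.mgrid[v-3:v+4,u-3:u+4]
    print(fn,np.round([(k*xx).sum()/k.sum(),(k*yy).sum()/k.sum()],2)); print(w.astype(int)); return (k*xx).sum()/k.sum(),(k*yy).sum()/k.sum()
s=hole('pics/s3.png','side'); t=hole('pics/top0.png','top'); t2=hole('pics/tB.png','top')
print(onz("side",*s,132),onz("top",*t,132),onz("top",*t2,132))
# seal ellipse in side s3
im=cv2.imread('pics/s3.png').max(2)
m=(im<60).astype(np.uint8); m[:205]=0;m[240:]=0;m[:,:255]=0;m[:,:]*=1;m[:,296:]=0
n,l,st,c=cv2.connectedComponentsWithStats(m)
for i in range(1,n):
    if st[i,4]>40:
        ys,xs=np.nonzero(l==i); e=cv2.fitEllipse(np.c_[xs,ys].astype(np.float32)); print("seal side",st[i],e,onz("side",*e[0],113))
```

```text
pred top (np.float64(302.72464296563095), np.float64(171.37603677524396)) side (np.float64(274.6766455849167), np.float64(213.63420295412791))
pics/s3.png [275.78 213.98]
[[ 87  89  88  88  88  87 131]
 [ 87  88  86  88  87  87  90]
 [ 88  88  76  61  54  68  84]
 [ 87  85  63  40  41  48  75]
 [ 89  87  79  60  57  67  80]
 [ 89  87  85  87  85  85  86]
 [ 88  88  87  86  87  87  87]]
pics/top0.png [302.48 171.43]
[[93 93 92 92 92 93 92]
 [92 91 84 84 91 94 94]
 [92 79 58 61 81 92 94]
 [90 69 42 42 66 88 95]
 [89 68 41 44 68 89 94]
 [93 82 62 67 85 95 94]
 [95 92 89 89 95 95 95]]
pics/tB.png [302.51 171.19]
[[104 105 104 103 103 104 104]
 [103  97  93  90  96 102 105]
 [100  80  59  57  76  98 106]
 [ 98  69  43  41  68  98 105]
 [ 98  76  49  51  79 101 106]
 [ 99  95  75  79  97 105 106]
 [ 94 103 100 101 104 107 105]]
[ 618.2207412  -208.47569491  132.        ] [ 615.8814311  -206.71352109  132.        ] [ 616.44914542 -206.77977316  132.        ]
seal side [255 207  35  24 182] ((272.4990539550781, 219.39724731445312), (18.27770233154297, 31.7967472076416), 108.97469329833984) [ 612.71887094 -203.36471116  113.        ]
seal side [255 224  13  14  60] ((256.8714294433594, 231.03797912597656), (11.124269485473633, 16.054903030395508), 109.48140716552734) [ 577.79376362 -239.85294117  113.        ]
seal side [280 229  10  11  61] ((285.5029296875, 234.6070098876953), (8.368752479553223, 10.518343925476074), 47.54959487915039) [ 635.36940698 -251.29056197  113.        ]
```

The ring's hinge is at its back, so the back's inner edge stays about 18.5 mm from the origin and the shaft radius is 20 mm. The ring must therefore sit about 2.5 mm forward of centre. I shift forward and lower again.

Careful with the scale: shifts go in units of 5 mm. That gives: 12 mm is 2.4, 9 mm is 1.8.

```bash
echo '[[[-0.26, 0, 0, 0, 0, 0, 35], [-0.52, 0, 0, 0, 0, 0, 35], [-0.52, 0, 0.8, 0, 0, 0, 35], [-0.52, 0, 1.8, 0, 0, 0, 35], [-0.52, 0, 2.4, 0, 0, 0, 35]]]' | python3 -m crank; echo '[[[0, 0, 0.4, 0, 0, 0, 35], [0, 0, 0.8, 0, 0, 0, 35], [0, 0, 1.2, 0, 0, 0, 35], [0, 0, 1.2, 0, 0, 0, 35]]]' | python3 -m crank; echo '[[[0, 0, 0.4, 0, 0, 0, 35], [0, 0, 0.8, 0, 0, 0, 35], [0, 0, 0.8, 0, 0, 0, 35], [0, 0, 0.8, 0, 0, 0, 35]]]' | python3 -m crank;python3 mr.py E; python3 asc.py E | sed -n 1,30p; python3 -c "
from h import *
delta(636.8,-81,111,1.4057)"
```

```text
t: 21.8
tool_pos: [636.5, -80.7, 119.6]
ee_rot: [-3.14, 0.0, 1.404]
force: [0.5, -0.4, -2.1]
opening: 41.2
grip_force: 61.0
t: 22.2
tool_pos: [636.9, -80.6, 114.6]
ee_rot: [-3.142, -0.0, 1.404]
force: [-0.8, 0.3, -1.4]
opening: 41.3
grip_force: 61.2
t: 22.6
tool_pos: [637.2, -80.6, 111.0]
ee_rot: [3.141, -0.0, 1.404]
force: [0.2, 3.3, 3.7]
opening: 41.3
grip_force: 61.5
[637.20844471 -80.55489363 111.01371521]
top expected [303.  171.9] n 382 ell [303.3 172.4] [23.7 26.4] 78 bbox 288 317 157 186
side expected [274.4 216.3] n 170 ell [274.7 214.5] [17.6 27.5] 97 bbox 259 291 205 227
tri [ 613.7881361  -208.78418188  130.52341471] [ 615.88662987 -208.77466144  130.86596188] rel TCP [ -22.37106173 -128.22452803   19.68097309] expected [ 615.65536289 -208.75576985  126.01371521]
198 ...##############+++++#+...+++++++..............
199 ...#############+++++#+....+++++++..............
200 ....############+++++#+....+++++++..............
201 ###...#########.##++##......++++++..............
202 ###.............######......+++++++.............
203 ###.............####.#......++###++..........
[... 704 characters left out ...]
..++#...+++++++++++++++++++##++###+......
218 ......+++++.##..+++++++++++++++++###.++##+......
219 ......++++#.###...+++++++++++++..###............
220 ++....++++....###........+......##++............
221 +++++...++#.+++.#################.+#............
222 +++++++.++..++++...############.................
223 ++++++++++...+++................................
224 ++++++++++...#+++..............+++..............
225 ++++++++.......++++...........++++..#++.........
226 ++++++++........#++++++...++++++#..#+++.........
227 ++++++++.......#..+++++++++++++#...+++..........
d [-0.5 -0.3 -0. ] rot [ 0.001 -0.    -0.001] t 22.7 F [-0.5  2.7  3.3] pos [637.2 -80.6 111. ] [ 3.141 -0.     1.404] 41.5 61.5
```

Run:
```python
from h import *
C={}
for n,f in(("top","pics/top0.png"),("side","pics/side0.png"),("wrist","pics/w3.png")):
    im=cv2.imread(f); h=cv2.cvtColor(im,cv2.COLOR_BGR2HSV); m=((abs(h[:,:,0].astype(int)-60)<20)&(h[:,:,1]>100)&(h[:,:,2]>25)).astype(np.uint8)
    k,l,st,c=cv2.connectedComponentsWithStats(m); i=1+st[1:,4].argmax(); ys,xs=np.nonzero(l==i); print(n,st[i],c[i])
    C[n]=(st[i],l==i,im)
# holes: darkest pixel near centre top
def hole(n,box):
    u0,u1,v0,v1=box; g=cv2.GaussianBlur(C[n][2].max(2),(3,3),0)[v0:v1,u0:u1]; j=np.unravel_index(g.argmin(),g.shape); return u0+j[1],v0+j[0],g.min(),np.median(g)
t=hole("top",(236,248,178,190)); s=hole("side",(254,270,193,202)); print(t,s)
for z in(0,40,70,100): print(z,onz("top",t[0],t[1],z),onz("side",s[0],s[1],z))
s_=sense(); print(s_["tool_pos"],s_["moment"],s_["force"],s_["tau"])
```

```text
top [230 173  24  24 442] [241.51809955 184.27375566]
side [249 193  25  27 396] [260.61111111 204.35858586]
wrist [  79  118   66   62 2830] [111.2745583  148.07879859]
(np.int64(241), np.int64(183), np.uint8(47), np.float64(70.0)) (np.int64(256), np.int64(201), np.uint8(53), np.float64(106.0))
0 [605.89472236 -54.96753848   0.        ] [588.72572079  11.68926775   0.        ]
40 [600.53997283 -56.00927403  40.        ] [585.65529018 -41.28280609  40.        ]
70 [596.52391068 -56.79057569  70.        ] [583.35246722 -81.01186146  70.        ]
100 [592.50784854 -57.57187736 100.        ] [ 581.04964426 -120.74091684  100.        ]
[637.21901868 -80.5588911  110.96952266] [ 0.08860165  0.15887029 -0.12323878] [-0.51236164  2.65085062  3.3329973 ] [  1.72864448 -61.33481741  11.84494525 -32.74102807   0.41009185
  -0.3328675    0.08256196]
```

Force +y together with +z points to contact on the front (+y) side of the chamfer, so the ring is too far forward. I follow the force: lift slightly, shift back about 5 mm and lower.

```bash
echo '[[[0, 0, -1.6, 0, 0, 0, 35], [0.5, 0.04, -1.6, 0, 0, 0, 35], [1, 0.1, -1.6, 0, 0, 0, 35], [1, 0.1, -1.6, 0, 0, 0, 35]]]' | python3 -m crank; python3 -c "
from h import *
delta(637.8,-75.5,111,1.4057);print(sense()['moment'])"; echo '[[[0, 0, 0.4, 0, 0, 0, 35], [0, 0, 0.8, 0, 0, 0, 35], [0, 0, 1.2, 0, 0, 0, 35], [0, 0, 1.2, 0, 0, 0, 35]]]' | python3 -m crank; echo '[[[0, 0, 0.2, 0, 0, 0, 35], [0, 0, 0.4, 0, 0, 0, 35], [0, 0, 0.4, 0, 0, 0, 35]]]' | python3 -m crank; python3 -c "
from h import *
delta(637.8,-75.5,111,1.4057);print(sense()['moment'])"
```

```text
t: 23.1
tool_pos: [638.0, -75.3, 118.0]
ee_rot: [-3.141, -0.0, 1.404]
force: [-1.0, 0.6, -2.9]
opening: 41.3
grip_force: 61.0
d [-0.2 -0.2  7. ] rot [-0.001 -0.    -0.001] t 23.1 F [-1.   0.6 -2.9] pos [638.  -75.3 118. ] [-3.141 -0.     1.404] 41.3 61.0
[ 0.12071604 -0.06744415 -0.02807337]
t: 23.5
tool_pos: [638.0, -76.0, 112.1]
ee_rot: [-3.141, 0.0, 1.404]
force: [-0.2, -0.1, -1.6]
opening: 41.4
grip_force: 61.0
t: 23.8
tool_pos: [638.4, -75.9, 110.7]
ee_rot: [3.141, -0.0, 1.404]
force: [0.6, 0.9, -0.5]
opening: 41.1
grip_force: 61.0
d [ 0.3 -0.6 -0.3] rot [ 0.    -0.    -0.002] t 23.8 F [ 0.6  0.9 -0.5] pos [638.4 -75.9 110.7] [ 3.141 -0.     1.404] 41.1 61.0
[ 0.00540223 -0.08815434  0.02712611]
```

To row units: 2 mm is 0.4, 1 mm is 0.2.

```bash
echo '[[[0.2, 0, 0, 0, 0, 0, 35], [0.2, 0, 0.2, 0, 0, 0, 35], [0.2, 0, 0.4, 0, 0, 0, 35], [0.2, 0, 0.4, 0, 0, 0, 35]]]' | python3 -m crank; echo '[[[0, 0, 0.2, 0, 0, 0, 35], [0, 0, 0.4, 0, 0, 0, 35], [0, 0, 0.4, 0, 0, 0, 35]]]' | python3 -m crank;  python3 mr.py F; python3 asc.py F | sed -n 1,30p; python3 -c "
from h import *
delta(637.8,-75.5,111,1.4057);print(sense()['moment'])"
```

```text
t: 24.2
tool_pos: [638.1, -75.0, 108.2]
ee_rot: [-3.141, 0.0, 1.404]
force: [-0.8, -0.4, -3.3]
opening: 41.3
grip_force: 61.0
t: 24.5
tool_pos: [638.2, -75.0, 106.3]
ee_rot: [-3.141, 0.0, 1.404]
force: [-0.3, 0.3, -2.6]
opening: 41.4
grip_force: 61.0
[638.24139806 -74.97658923 106.3443034 ]
top expected [300.4 171.8] n 320 ell [301.  172.5] [22.4 26.6] 76 bbox 285 315 159 186
side expected [274.5 216.3] n 169 ell [274.8 216. ] [19.8 28.7] 100 bbox 259 291 205 227
tri [ 614.70348874 -204.40924094  122.84935637] [ 617.08172375 -204.39899075  123.23675905] rel TCP [ -22.34879181 -129.42752661   16.69875431] expected [ 616.63321382 -203.16818948  121.3443034 ]
198 ..###############.+++++++..++++++...............
199 ...##############+++++++...+++++++..............
200 ##..############.+++++++...+++++++..............
201 ###....########.+++++#.....+++++++..............
202 ###.............#++++#......++++++..............
203 ###.............######+.....+++++++.............
204 .###............####.#......++###++.............
205 ...###........##++####......++###++.............
206 #....##
[... 618 characters left out ...]
......
218 ......+++++##++.++++++++++++++++++#.............
219 ......++++##..+..+++++++++++++++###.............
220 ++....++++.#......+++++++++++++..###............
221 +++++...++..###.....+++++++++.....##............
222 +++++++.++..###..................###............
223 ++++++++++#..###.##...........#.####............
224 +++++++++++..####.####.....###.####.#...........
225 ++++++++.+++...####.########.#####..#++.........
226 ++++++++..++#....###############...#+++.........
227 ++++++++..#++#.........###........#+++..........
d [-0.5 -0.4 -4.5] rot [-0.     0.    -0.002] t 24.6 F [-0.5 -0.1 -1.8] pos [638.3 -75.  106.5] [-3.141  0.     1.404] 41.0 61.0
[0.0508594  0.03807951 0.07745724]
```

The ring has dropped over the shaft: its back is at v≈226 and the forces are clear. I lower it onto the washer.

To row units: 1.4 mm is 0.28, 0.7 mm is 0.14.

```bash
echo '[[[0, 0, 0.14, 0, 0, 0, 35], [0, 0, 0.28, 0, 0, 0, 35], [0, 0, 0.28, 0, 0, 0, 35]]]' | python3 -m crank; echo '[[[0, 0, 0.14, 0, 0, 0, 35], [0, 0, 0.28, 0, 0, 0, 35], [0, 0, 0.28, 0, 0, 0, 35]]]' | python3 -m crank; echo '[[[0, 0, 0.14, 0, 0, 0, 35], [0, 0, 0.28, 0, 0, 0, 35], [0, 0, 0.28, 0, 0, 0, 35]]]' | python3 -m crank
```

```text
t: 24.9
tool_pos: [638.3, -75.0, 105.0]
ee_rot: [-3.141, 0.0, 1.404]
force: [0.0, -0.8, -2.1]
opening: 41.3
grip_force: 61.0
t: 25.2
tool_pos: [638.3, -75.0, 103.6]
ee_rot: [-3.141, 0.0, 1.404]
force: [-0.0, 0.2, -3.6]
opening: 41.5
grip_force: 61.0
t: 25.5
tool_pos: [638.3, -75.0, 102.2]
ee_rot: [-3.141, 0.0, 1.404]
force: [0.3, 0.4, -2.6]
opening: 41.5
grip_force: 61.0
```

```bash
for i in 1 ; do echo '[[[0, 0, 0.14, 0, 0, 0, 35], [0, 0, 0.28, 0, 0, 0, 35], [0, 0, 0.28, 0, 0, 0, 35]]]' | python3 -m crank; done; echo '[[[0, 0, 0.14, 0, 0, 0, 35], [0, 0, 0.28, 0, 0, 0, 35], [0, 0, 0.28, 0, 0, 0, 35]]]' | python3 -m crank; python3 mr.py G; python3 asc.py G | sed -n 5,36p
```

```text
t: 25.8
tool_pos: [638.3, -75.0, 100.8]
ee_rot: [-3.141, 0.0, 1.404]
force: [0.7, 0.4, -2.7]
opening: 41.1
grip_force: 61.0
t: 26.1
tool_pos: [638.4, -74.9, 99.6]
ee_rot: [-3.142, 0.0, 1.404]
force: [0.4, 0.8, -1.1]
opening: 41.2
grip_force: 61.1
[638.40337376 -74.9478917   99.56644157]
top expected [300.  172.2] n 300 ell [300.6 172.9] [22.3 25.8] 71 bbox 285 313 159 186
side expected [274.4 218.8] n 105 ell [274.9 217.6] [20.3 28. ] 101 bbox 260 290 207 229
tri [ 614.63077511 -204.13304793  118.07453254] [ 617.44247709 -204.12121027  118.52979699] rel TCP [ -22.36674766 -129.1792374    18.7357232 ] expected [ 616.8109431  -203.1421464   114.56644157]
202 ###..............+++++.....+++++++..............
203 ###.............+++++#+....+++++++..............
204 ..##............+++++#......++++++..............
205 ...###........########......++++++..............
206 #....##########.######......+++++++.............
207 ##.......#....#.####........++###+..............
208 .#####....#.#.##++++........++##++..............
209 .....###############..+++....+++++..............
210 ........###
[... 860 characters left out ...]
....+.####..#+++.........
227 ++++++++..#++#....#############...#+++..........
228 ++++++++#..++++#....#########.....++++..........
229 +++++++++....+++++.............#++++............
230 +++++++++......++++++........++++++.............
231 +++++++++#........++++++++++++++................
118 [(np.float64(274.3), np.float64(218.8)), (np.float64(275.4), np.float64(227.2)), (np.float64(273.3), np.float64(210.8)), (np.float64(287.0), np.float64(218.7)), (np.float64(261.6), np.float64(218.9))]
124 [(np.float64(274.5), np.float64(216.6)), (np.float64(275.6), np.float64(225.0)), (np.float64(273.4), np.float64(208.6)), (np.float64(287.2), np.float64(216.5)), (np.float64(261.7), np.float64(216.7))]
```

To row units: 1.2 mm is 0.24, 0.8 mm is 0.16.

```bash
echo '[[[0.16, 0, 0, 0, 0, 0, 35], [0.16, 0, 0.12, 0, 0, 0, 35], [0.16, 0, 0.24, 0, 0, 0, 35], [0.16, 0, 0.24, 0, 0, 0, 35]]]' | python3 -m crank; python3 -c "from h import *;print(sense()['moment'])"; echo '[[[0, 0, 0.12, 0, 0, 0, 35], [0, 0, 0.24, 0, 0, 0, 35], [0, 0, 0.24, 0, 0, 0, 35]]]' | python3 -m crank;python3 -c "from h import *;print(sense()['moment'])"
```

```text
t: 26.6
tool_pos: [638.6, -74.1, 98.5]
ee_rot: [3.141, -0.0, 1.404]
force: [-0.3, 0.2, 1.1]
opening: 41.1
grip_force: 61.1
[-0.08678014  0.04908258 -0.05921114]
t: 26.9
tool_pos: [638.7, -74.0, 97.3]
ee_rot: [3.141, -0.0, 1.404]
force: [-0.7, 1.0, 2.2]
opening: 41.4
grip_force: 61.2
[-0.01713925  0.08145647 -0.04948338]
```

```bash
python3 mr.py H; python3 asc.py H | sed -n 5,33p
```

```text
[638.65760738 -74.03375656  97.33930486]
top expected [299.5 172.3] n 301 ell [300.  172.8] [22.4 26. ] 78 bbox 284 313 159 186
side expected [274.5 219.3] n 126 ell [274.9 217.8] [19.4 26.7] 101 bbox 261 290 208 229
tri [ 615.0203237  -202.77746107  116.53631641] [ 617.75084241 -202.76588891  116.97889023] rel TCP [ -22.27202432 -128.73791843   19.41829845] expected [ 617.08760648 -202.2317872   112.33930486]
202 ###..............+++++.....++++++...............
203 ###.............+++++#+....+++++++..............
204 .###............+++++#......++++++..............
205 ...###........########......++++++..............
206 #....##########.######......++###++.............
207 ##............#.++##........++###+..............
208 .#####...#.##.##++++.........+###+..............
209 ....################.+.++....+++++..............
210 .........###....##+++++++++.++###+..............
211 ................#++++++++++..++##+..............
212 ...............#++++++++++++++++#+..............
213 .............#++++++++++#+++++++++.....++++.....
214 ...........#+++++++++++##+++++++.++++#####+.....
215 ..........#++#++++++++++#++++++++.++#####+......
216 .........#++##.++++++++++++++++++++.+###+.......
217 .........++##..+++++++++++++++++++#.............
218 ......+++++##++#+++++++++++++++++##.............
219 ......++++##.++..+++++++++++++++###.#...........
220 ++....++++##.++...+++++++++++++..####...........
221 +++++...++.#........+++++++++...+.###...........
222 +++++++.++.#.#..................+.#.............
223 ++++++++++#...##.................#..............
224 +++++++++++..#####.............####.............
225 ++++++++.+++..######......#..#####..#++.........
226 +++++++#..++#..###################.#+++.........
227 ++++++++..#+++..###############....+++..........
228 ++++++++#..#++++.....########.....+++#..........
229 +++++++++....+++++#............#++++............
230 +++++++++......++++++........++++++.............
```

Run:
```python
from h import *
a=cv2.imread('pics/tH.png').astype(int);b=cv2.imread('pics/t3.png').astype(int)
d0=cv2.imread('pics/top0.png').astype(int)
for c in((616.2,-206.9,118),(616.2,-209,118),(616.2,-204,118)): print(c,np.round(proj("top",c),1))
for v in range(156,191): print(v,' '.join('%3d'%x for x in a[v,282:324].max(1)))
```

```text
(616.2, -206.9, 118) [301.7 172.2]
(616.2, -209, 118) [302.6 172.2]
(616.2, -204, 118) [300.5 172.2]
156  44  54  56  58  62  64  63  63  63  63  62  63  63  62  64  63  64  63  63  62  62  63  62  64  63  64  64  64  63  64  63  63  64  66  87 115 124 125 123 120 120 120
157  34  37  39  47  60  64  62  62  64  63  64  62  64  63  63  62  63  62  63  62  62  64  66  63  64  64  65  63  64  64  63  64  63  64  80 109 121 123 122 121 121 123
158  32  31  32  44  59  63  63  62  63  63  63  63  62  63  63  62  63  63  65  66  65  66  66  66  66  64  65  64  64  62  61  62  60  59  71  99 117 124 124 121 122 123
159  33  31  33  44  61  64  63  63  63  65  64  63  62  64  64  69  72  72  75  74  72  75  76  72  66  63  62  61  59  57  60  68  67  65  76  97 111 122 123 120 121 123
160  33  32  33  45  60  65  64  64  64  63  64  64  66  72  73  79  83  81  82  81  79  82  81  78  71  64  62  65  62  64  78  93  95  92  94 100 111 122 122 119 120 125
161  31  33  32  41  59  64  64  62  63  65  67  69  76  81  80  65  53  45  41  41  43  45  52  63  68  72  78  89  88  91  96 101 100  93
[... 4320 characters left out ...]
  63  64  81
187  65  68  58  35  58  94 101 100 103  94  70  61  60  58  58  59  59  52  37  36  44  50  58  59  59  62  63  63  64  60  56  61  63  64  64  63  63  62  63  62  63  72
188  69  67  56  34  40  58  59  61  69  67  60  58  61  65  65  66  67  59  46  51  59  62  65  65  66  64  64  63  63  61  58  60  63  65  65  64  62  63  63  65  66  70
189  69  67  57  31  22  28  39  57  64  65  65  65  66  65  65  66  67  60  52  53  63  64  65  66  64  65  64  64  63  61  58  56  62  63  64  63  62  64  63  65  64  65
190  69  68  61  42  20  17  34  59  68  67  66  66  66  67  67  67  67  64  58  52  61  64  65  65  66  65  65  64  64  64  58  55  63  63  64  64  65  64  65  66  62  59
```

The ring's back hugs the shaft at z≈118, level on the washer. Its centre is within 2–3 mm of the axis, there is about 4.7 N down on the washer, and the squeeze is holding at 61 N. I hand it in.

```bash
echo '[[[0, 0, 0, 0, 0, 0, 35], [0, 0, 0, 0, 0, 0, 35]]]' | python3 -m crank; python3 -c "
from bench import *
print(finish_job())"
```

```text
t: 27.2
tool_pos: [638.7, -74.0, 97.3]
ee_rot: [3.141, -0.0, 1.404]
force: [-0.1, 1.6, 2.2]
opening: 41.2
grip_force: 61.3
the job is handed in; nothing more can be done
None
```

I handed the job in at 27.2 s with the vise clamped, the spread ring resting level on the washer by the camera measurements, and the pliers still squeezed at about 61 N. The hand-in returned no verdict, and the ring's centring (about 2–3 mm off the axis) and the jaw force are inferred, not measured directly.

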